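Put away the washed steelware

TASK

Put away the washed steelware: pile the two smaller instrument cases squarely on the big one where it lies, the medium case first and the small one on top, centred and parallel, and stand the large round lid from the easel upright in an empty slot of the wire rack, resting on both its rails. Set things down rather than dropping them, and leave the other lid, the bottles and the cup where they are.

Things in the scene. Friction and masses are not known exactly. Their poses are not given: they have to be found in the camera images.
- case_big_center (a point): Big case: closed flat steel box with dark lid seam, 190 mm long (x), 62 wide (y), 28 high (z). Point at its centre. Loose, about 0.55 kg, flat on the table near the robot; the base of the pile. It has to stay within 30 mm of where it lies.
- case_medium_center (a point): Medium case: closed flat steel box with dark lid seam, 150 mm long (x), 56 wide (y), 26 high (z). Point at its centre. Loose, 0.24 to 0.48 kg. At the start it lies on a sloping stand, tilted 30 degrees along its length (+x end high, towards the left as the robot sees it), low end against a lip; its long sides stand free of the narrower bed.
- case_small_center (a point): Small case: closed flat steel box with dark lid seam, 115 mm long (x), 52 wide (y), 24 high (z). Point at its centre. Loose, 0.18 to 0.36 kg. At the start it lies on a sloping stand, tilted 30 degrees along its length (+x end high, towards the left as the robot sees it), low end against a lip; its long sides stand free of the narrower bed.
- lid_center (a point): Large round steel lid: disc, 110 mm diameter, rim 9 mm thick, middle (within 34 mm of the axis) 11 mm, raised on the +z face. z is the disc's axis; point on the axis, half-way through the rim's thickness. Loose, 0.11 to 0.22 kg. At the start it leans on a wire easel, 32 degrees from vertical, top farther from the robot; the upper part of its rim is free and can be pinched across the faces.
- easel: Fixed wire easel that holds the large lid. Origin: on the table under it, x away from the robot. Two back wires, at 28 mm either side of the lid's middle, run 78 mm up along the lid's far (-z) face; two front stubs reach 16 mm up its other face.
- rack_floor (a point): Fixed wire rack; point in the middle of its footprint on the table, z up, x along the row of slots (-x end nearest the robot). Pairs of upright tines, 6 mm thick, tops 78 mm up, at x = -65, -39, -13, 13, 39, 65 mm make five slots 20 mm wide, centred at x = -52, -26, 0, 26, 52 mm. The slot at +52 is taken by another lid; the other four are empty.
- rack: The rack again (same origin and axes). Two round rails run along x at y = -28 and +28 mm, tops 13 mm up. A lid standing in a slot has its axis along x, at y = 0, and rests on both rails, dipping between them: the large lid's centre is then 61 mm above the table.
- stand_a: Sloping stand under the medium case, fixed: bed 146 x 38 mm at 30 degrees, rising along its +y, bed's middle 50 mm up. Origin on the table under its middle.
- stand_b: Sloping stand under the small case, identical to the other.
- lid_other_center (a point): Another, smaller steel lid (90 mm diameter, same thicknesses) standing in the rack's farthest slot: leave it. Point at its centre, z is its axis.
- bottle_a: Small amber bottle, 48 mm diameter, 100 mm tall, standing between the two stands; origin at its underside. Leave it.
- bottle_b: Smaller amber bottle, 42 mm diameter, 85 mm tall, on the left; origin at its underside. Leave it.
- cup: Open steel cup, 68 mm diameter, 50 mm tall, on the right; origin at its underside. Leave it.

How it is judged:
By the outcome, as a careful person would: the job done as asked, in the order asked, and still so for the second after the job is handed in, with the robot touching nothing.
It also fails if it takes over 69 s, if anything falls off the work surface, if the arm or the gripper's body presses on something with over 40 N, if the wrist force passes 120 N, or if a joint passes its speed limit or range.

ROBOT

A 6-joint arm with a two-finger parallel gripper is mounted at the origin on the work surface. World frame = base frame: x ahead of the robot, y to its left, z up, the work surface at z = 0. Lengths are in m, angles in rad, forces in N, time in s.
With the tool pointing down it reaches from about 0.25 to 0.725 m from the base axis. Payload 4 kg.
Tool frame: the origin (TCP) lies at the centre of the arm's flange, where the gripper is bolted on; the fingertips stand 173 mm ahead of it and the grasp point (between the pads) lies 155 mm ahead of it; x points along the fingers, z is the direction in which the jaws open and shut, and the axes are right-handed (so a half turn about x gives the same grasp; the last joint's range is limited). The gripper opens to 85 mm and grips with 20 to 120 N. Pads are 22 mm wide; open, the fingers measure 114 mm over their backs; the gripper's body (76 mm by 85 mm) begins 54 mm behind the grasp point. The pads swing forward as they close: fully open they stand 13 mm farther back than shut.
Start: joints at [1.232, 0.241, 0.005, 1.335, 0, 1.571], TCP at [0.166, 0.472, 0.405] pointing down, gripper open.
Joint ranges: [-2.72, 2.72], [-1.05, 1.87], [-1.09, 1.28], [-1.99, 2.15], [-1.42, 1.44], [-3.14, 3.14]. Speed limits (rad/s): [2.79, 2.79, 3.14, 3.14, 3.14, 3.14].

INTERFACE

Orientations are given as a unit quaternion [x, y, z, w].
In Python, from workcell import bot gives the robot as it stands.
- The arm moves only by the tool arm_command, never from a script. Its argument "moves" is one flat list of numbers, 7 for each row, row after row: the shift along the tool's x, y, z in m, then the turn, a rotation vector about the tool's x, y, z in rad, then the closure, from -1 (fully open) to 1 (shut). A call has 1 to 20 rows; each row shifts and turns the pose as measured when the row begins, along the tool's axes as they then stand; what a row does not reach is not made up. A row lasts 1/12 s, in which the tool goes at most 41.7 mm and 7.16 degrees, less where a joint would pass 70% of its speed; a pose out of reach is approached as far as the arm can. A call with a gripper value outside its range is refused whole. The fingers move at their own pace and stop on an object; the grip force is fixed at half the most. Time passes only in rows, so rows that do not move let the fingers close. It gives the time, the measured TCP pose, the force and the opening at its end, in the units of the state.
- bot.get_obs(): the state, without advancing time (a new reading comes with each control period).
- bot.camera(name): name is "side" or "top"; returns the picture (480x640x3 uint8, red, green, blue); there is no depth.
- bot.get_calibration(name): a dict with "mtx" (3x3 intrinsics, pixels), "world_from_camera" (4x4, takes a point from camera to world coordinates). Camera axes: x right, y up, looking along -z (the intrinsics and any distortion apply to the point x, -y, -z); pixel columns grow to the right and rows downward; lengths in m; the calibration is good to about 2 mm. A picture is of the moment at which its call begins. get_calibration takes no time and is no camera call.
- bot.job_done(): hands the job in, once; it reports no verdict.
The state is a dict: "clock": time; "joint_pos": joint angles; "joint_vel": joint speeds; "tau": joint torques, N m; "eef_pos": TCP position; "tool_rot": TCP orientation; "ft_force": force on the tool from outside, world axes, zero at the start; "ft_torque": the same for the moment, N m; "grip_width": finger opening in m.
Only numpy, scipy, OpenCV 4.12 (cv2) and the standard library are available. Lean on these libraries where they do the work, as an engineer would, in place of code of your own. Each camera call takes 0.05 s, during which the arm holds its last target.

## Working session

There is one attempt and no reset: what is moved stays moved. The work goes in short steps, Python scripts to look and compute and a tool call to move; the robot and the scene stay as the last step left them, time stands still between calls to the robot, and variables do not carry over. Pictures are saved under pics/ and viewed, and the job is handed in when it is done.

Besides the shell and the picture viewer there is one more tool, called after "Emit:" as name(argument=value, ...) on one line, values as JSON. arm_command: Moves the arm, as the interface text tells. Its arguments: {"type":"object","properties":{"moves":{"type":"array"}},"required":["moves"]}

```bash
mkdir -p pics; ls; python3 - <<'E'
from workcell import bot
import cv2,numpy as np
np.set_printoptions(precision=4,suppress=True)
o=bot.get_obs()
for k,v in o.items(): print(k,np.array(v))
for n in("side","top"):
    im=bot.camera(n); cv2.imwrite(f"pics/{n}0.png",im[:,:,::-1])
    c=bot.get_calibration(n); print(n,c)
E
```

```text
pics
clock 0.0
joint_pos [1.232  0.2414 0.0037 1.3352 0.     1.5708]
joint_vel [ 0.0023  0.0004 -0.0012  0.002   0.0008  0.0008]
tau [  0.0008 -37.2314  25.2409   0.0169   0.      -0.    ]
eef_pos [0.1661 0.4713 0.4038]
tool_rot [-0.409   0.5777  0.4081  0.5765]
ft_force [0.5082 0.1933 0.0384]
ft_torque [-0.0289  0.0049 -0.0003]
grip_width 0.08552382589640375
side {'mtx': array([[530.3446,   0.    , 322.1371],
       [  0.    , 530.3446, 237.404 ],
       [  0.    ,   0.    ,   1.    ]]), 'world_from_camera': array([[-0.9979,  0.0474, -0.0437,  0.479 ],
       [-0.064 , -0.6457,  0.7609,  0.6889],
       [ 0.0079,  0.7621,  0.6474,  0.6643],
       [ 0.    ,  0.    ,  0.    ,  1.    ]])}
top {'mtx': array([[615.8533,   0.    , 312.9774],
       [  0.    , 615.8533, 243.6008],
       [  0.    ,   0.    ,   1.    ]]), 'world_from_camera': array([[-0.0234,  0.9867, -0.1607,  0.3238],
       [-0.9997, -0.0222,  0.0092,  0.0208],
       [ 0.0055,  0.1608,  0.987 ,  1.4253],
       [ 0.    ,  0.    ,  0.    ,  1.    ]])}
```

View pics/side0.png

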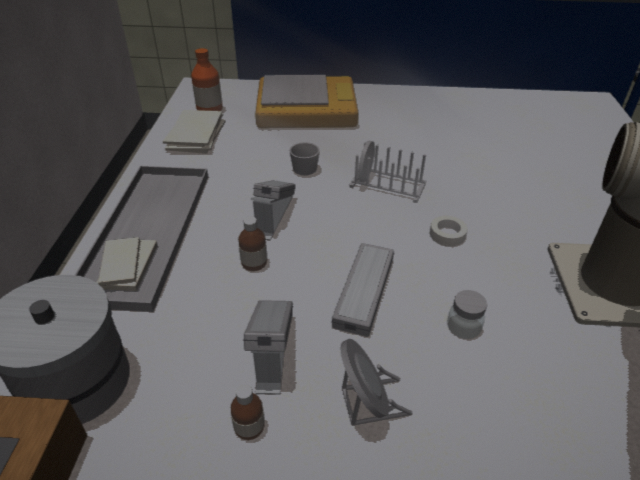

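View pics/top0.png

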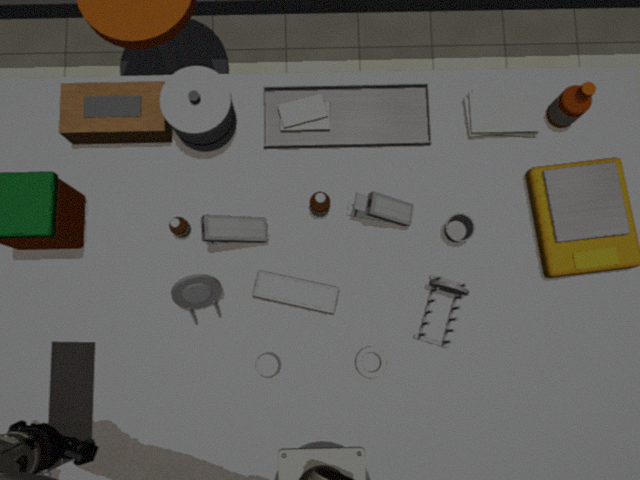

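The side view shows the medium case at about (268,330) on its stand, the small case at (272,195), the big case at (365,285), the lid and easel at (365,378), and the rack at (390,175). In the top view they are at (235,229), (388,208), (296,292), (197,291) and (440,312). Next I'll zoom in for accurate corners.

```bash
cat > h.py <<'E'
import cv2,numpy as np
from scipy.spatial.transform import Rotation as R
from workcell import bot
np.set_printoptions(precision=4,suppress=True)
def cal(n):
    c=bot.get_calibration(n); return np.array(c["mtx"]),np.array(c["world_from_camera"])
def ray(n,u,v):
    K,T=cal(n); d=np.array([(u-K[0,2])/K[0,0],-(v-K[1,2])/K[1,1],-1.]); d=T[:3,:3]@d
    return T[:3,3],d/np.linalg.norm(d)
def onz(n,u,v,z):
    o,d=ray(n,u,v); return o+d*(z-o[2])/d[2]
def proj(n,P):
    K,T=cal(n); p=np.linalg.inv(T)@np.append(P,1); return np.array([K[0,2]+K[0,0]*p[0]/-p[2],K[1,2]+K[1,1]*-p[1]/-p[2]])
def tri(us,ut):
    o1,d1=ray("side",*us);o2,d2=ray("top",*ut)
    A=np.stack([d1,-d2],1);s=np.linalg.lstsq(A,o2-o1,rcond=None)[0]
    a=o1+d1*s[0];b=o2+d2*s[1];return (a+b)/2,np.linalg.norm(a-b)
def crop(src,dst,x,y,w,h,f):
    im=cv2.imread(src)[y:y+h,x:x+w]; im=cv2.resize(im,None,fx=f,fy=f,interpolation=cv2.INTER_CUBIC)
    im=cv2.convertScaleAbs(im,alpha=1.3)
    for k in range(0,w,10): cv2.putText(im,str(x+k),(k*f,8),0,.3,(0,0,255));cv2.line(im,(k*f,10),(k*f,16),(0,0,255),1)
    for k in range(0,h,10): cv2.putText(im,str(y+k),(0,k*f+4),0,.3,(0,255,0));cv2.line(im,(20,k*f),(26,k*f),(0,255,0),1)
    cv2.imwrite(dst,im)
E
python3 - <<'E'
from h import *
crop("pics/top0.png","pics/t_cases.png",165,180,130,100,6)
crop("pics/top0.png","pics/t_small.png",295,180,130,95,6)
crop("pics/top0.png","pics/t_big.png",240,260,110,65,7)
crop("pics/top0.png","pics/t_lid.png",160,262,80,70,8)
crop("pics/top0.png","pics/t_rack.png",405,265,80,90,6)
crop("pics/side0.png","pics/s_med.png",225,285,100,115,5)
crop("pics/side0.png","pics/s_small.png",235,165,80,80,7)
crop("pics/side0.png","pics/s_big.png",325,235,80,100,6)
crop("pics/side0.png","pics/s_lid.png",325,325,100,105,5)
crop("pics/side0.png","pics/s_rack.png",340,130,100,80,7)
E
```

```text
(no output)
```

View pics/t_cases.png

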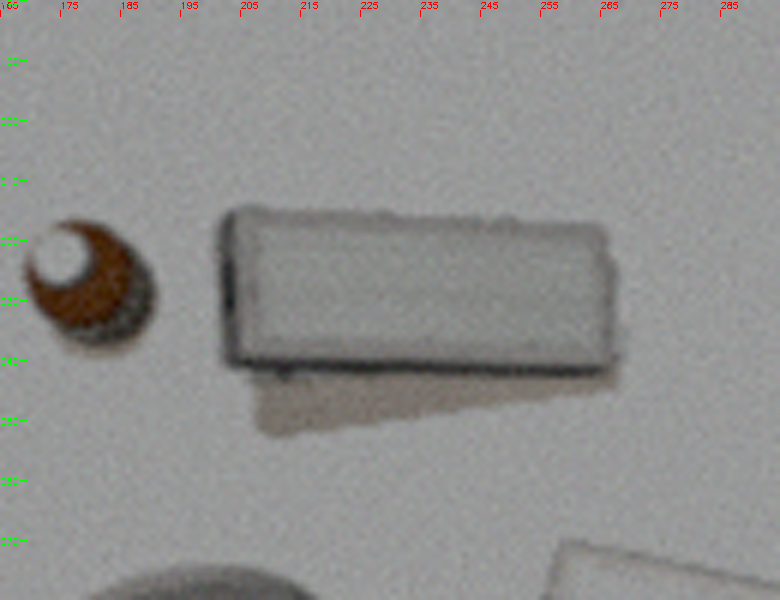

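View pics/t_small.png

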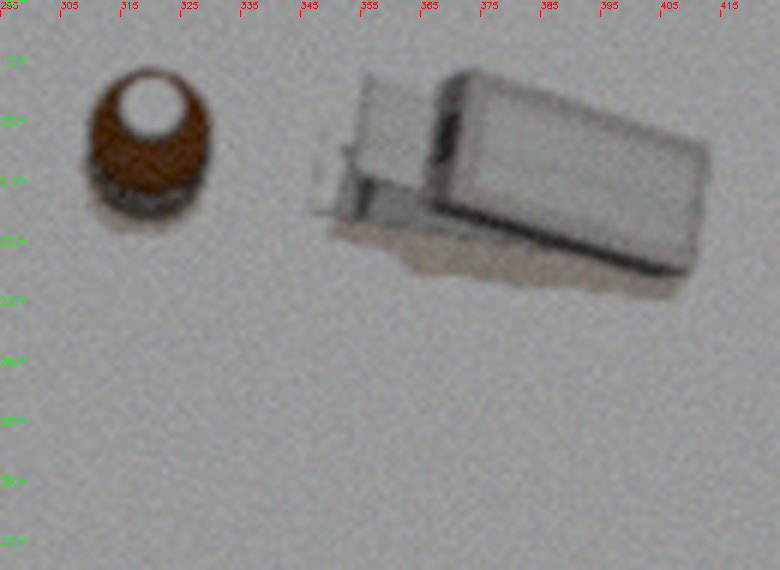

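View pics/t_big.png

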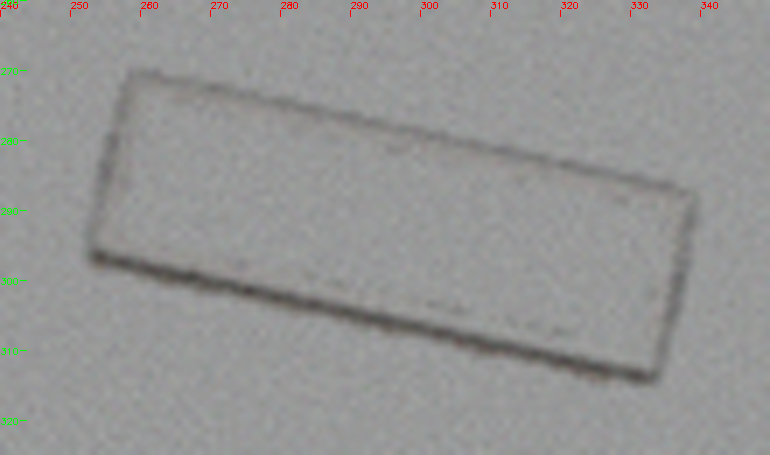

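View pics/t_lid.png

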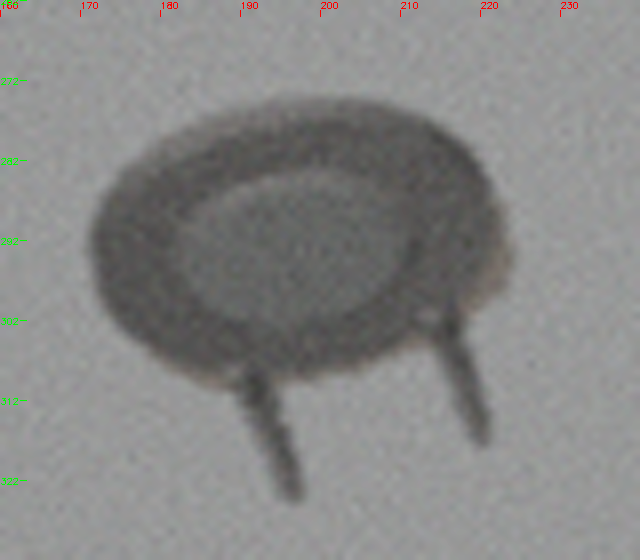

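View pics/t_rack.png

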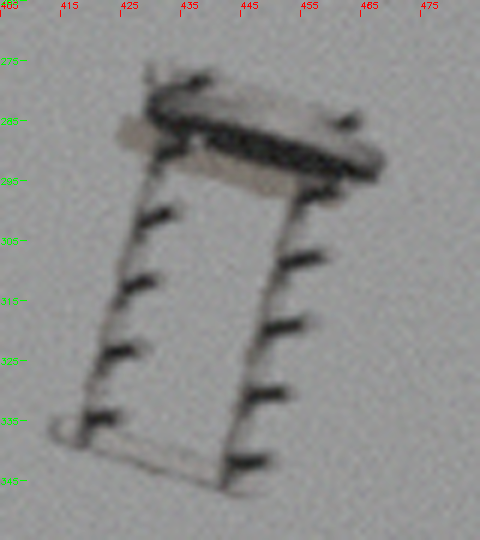

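View pics/s_med.png

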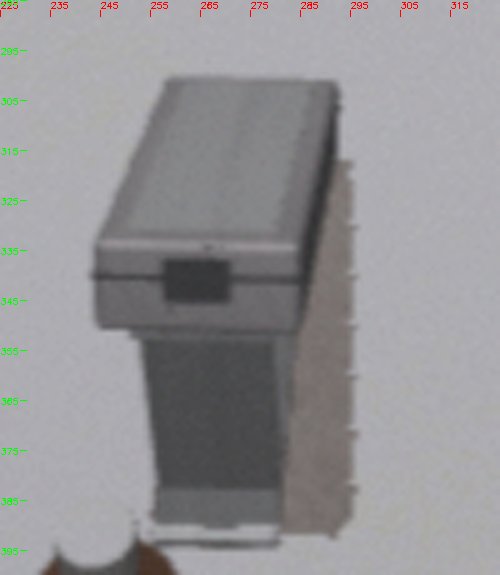

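View pics/s_small.png

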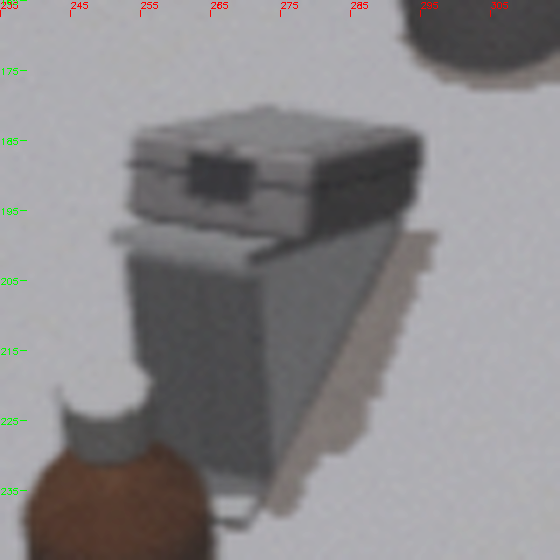

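View pics/s_big.png

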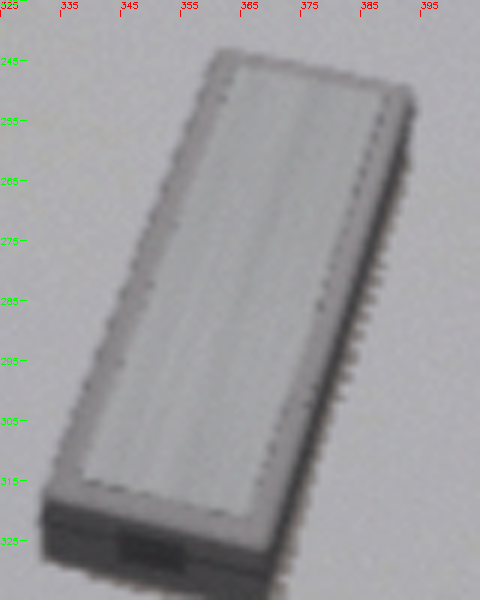

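View pics/s_lid.png

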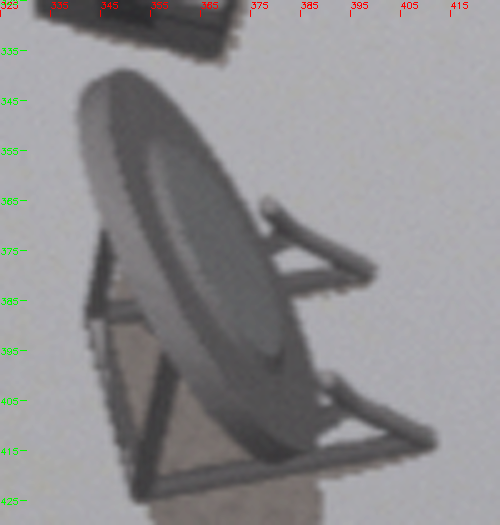

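View pics/s_rack.png

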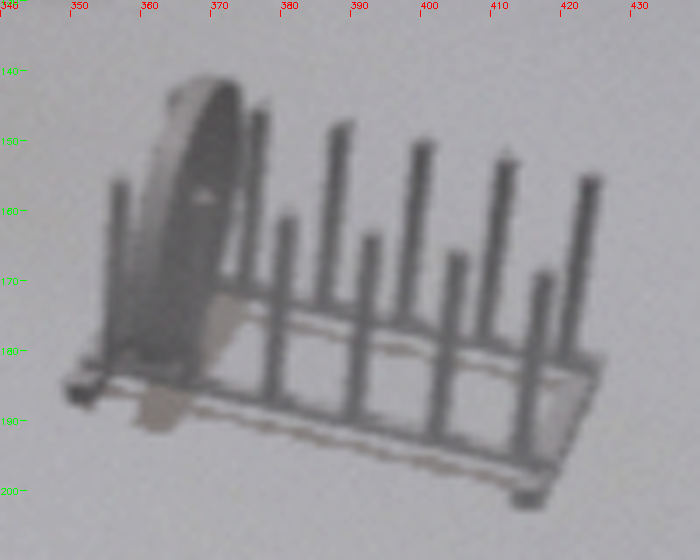

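```bash
cat > m0.py <<'E'
from h import *
def c(o,f,p): return (o[0]+(p[0]+.5)/f-.5, o[1]+(p[1]+.5)/f-.5)
print("BIG top corners z=.028")
T=[onz("top",*c((240,260),7,p),.028) for p in [(132,72),(693,192),(655,380),(92,257)]]
S=[onz("side",*c((325,235),6,p),.028) for p in [(45,497),(222,48),(412,88),(270,553)]]
for P in (T,S):
    P=np.array(P)[:,:2];print(P,"ctr",P.mean(0),"len",np.linalg.norm(P[0]-P[1]),np.linalg.norm(P[3]-P[2]),"w",np.linalg.norm(P[0]-P[3]),np.linalg.norm(P[1]-P[2]))
    d=(P[0]+P[3]-P[1]-P[2]);print("yaw of x axis deg",np.degrees(np.arctan2(d[1],d[0])))
def case(nm,L,W,s,t):
    P=[]
    for a,b in zip(s,t):
        p,e=tri(a,b);P.append(p);print(nm,p,"gap",e)
    P=np.array(P);x=(P[0]+P[3]-P[1]-P[2])/2;y=(P[0]+P[1]-P[2]-P[3])/2
    print("ctr top",P.mean(0),"L",np.linalg.norm(x),"W",np.linalg.norm(y),"tilt",np.degrees(np.arcsin(x[2]/np.linalg.norm(x))),"yaw",np.degrees(np.arctan2(x[1],x[0])),"wyaw",np.degrees(np.arctan2(y[1],y[0])))
case("med",.15,.056,[c((225,285),5,p) for p in [(97,243),(168,78),(338,82),(303,247)]],[c((165,180),6,p) for p in [(250,209),(604,225),(608,372),(248,366)]])
case("small",.115,.052,[c((235,165),7,p) for p in [(137,137),(265,107),(420,135),(315,157)]],[c((295,180),6,p) for p in [(475,72),(708,147),(688,272),(450,207)]])
print("lid face ctr",tri(c((325,325),5,(215,252)),c((160,262),8,(297,248))))
e=[onz("side",*c((325,325),5,p),.003) for p in [(138,495),(435,440),(93,315),(375,272)]];print("easel",np.array(e))
e=[onz("top",*c((160,262),8,p),.003) for p in [(290,500),(485,440)]];print("easel near ends top",np.array(e))
print("rack top-view tine tops y+,y-")
for p in [(118,415),(135,350),(155,283),(173,213),(268,460),(285,393),(305,325),(325,258)]: print(onz("top",*c((405,265),6,p),.078))
print("side y-, y+")
for p in [(590,175),(507,155),(423,140),(342,123),(258,108),(545,272),(458,252),(373,235),(287,213),(120,180)]: print(onz("side",*c((340,130),7,p),.078))
E
python3 m0.py
```

```text
BIG top corners z=.028
[[ 0.4933  0.1336]
 [ 0.45   -0.0481]
 [ 0.3896 -0.034 ]
 [ 0.4334  0.1471]] ctr [0.4416 0.0497] len 0.18679152531390875 0.1863244365791505 w 0.06146563980277024 0.062038325154717446
yaw of x axis deg 76.49065430917034
[[ 0.4939  0.134 ]
 [ 0.4488 -0.0496]
 [ 0.3915 -0.0354]
 [ 0.435   0.1488]] ctr [0.4423 0.0495] len 0.18908307529549218 0.18926071755912482 w 0.06069743136442622 0.059061585089196726
yaw of x axis deg 76.46980000127124
med [0.6079 0.2398 0.1081] gap 3.453210808432414e-05
med [0.6133 0.116  0.0391] gap 0.0004486302961893321
med [0.5575 0.115  0.04  ] gap 0.002319295477142638
med [0.5511 0.2398 0.1109] gap 0.0029876102937381782
ctr top [0.5824 0.1776 0.0745] L 0.14278260827780362 W 0.056356316340307966 tilt 29.34439553192397 yaw 92.7353971716398 wyaw 0.5110303214817037
small [ 0.6553 -0.1296  0.0917] gap 0.0005162627574923387
small [ 0.6366 -0.2241  0.0385] gap 0.00014553642300273439
small [ 0.5886 -0.2142  0.0376] gap 0.0010000862666859735
small [ 0.6045 -0.118   0.0957] gap 0.0023390025763095745
ctr top [ 0.6213 -0.1715  0.0659] L 0.111735416130
[... 163 characters left out ...]
6271941956519607))
easel [[0.4577 0.3    0.003 ]
 [0.3757 0.2776 0.003 ]
 [0.4718 0.244  0.003 ]
 [0.3897 0.2236 0.003 ]]
easel near ends top [[0.3748 0.28   0.003 ]
 [0.3906 0.2243 0.003 ]]
rack top-view tine tops y+,y-
[ 0.3398 -0.2282  0.078 ]
[ 0.3629 -0.2356  0.078 ]
[ 0.3869 -0.2442  0.078 ]
[ 0.4121 -0.2521  0.078 ]
[ 0.3225 -0.2815  0.078 ]
[ 0.3462 -0.2891  0.078 ]
[ 0.3705 -0.2978  0.078 ]
[ 0.3945 -0.3065  0.078 ]
side y-, y+
[ 0.3228 -0.2837  0.078 ]
[ 0.347  -0.2934  0.078 ]
[ 0.3719 -0.3001  0.078 ]
[ 0.3962 -0.3083  0.078 ]
[ 0.4217 -0.3152  0.078 ]
[ 0.3402 -0.2292  0.078 ]
[ 0.3647 -0.238   0.078 ]
[ 0.3891 -0.2453  0.078 ]
[ 0.414  -0.2554  0.078 ]
[ 0.4634 -0.2701  0.078 ]
```

```bash
cat >> h.py <<'E'
from scipy.linalg import logm,expm
def cur():
    o=bot.get_obs();T=np.eye(4);T[:3,:3]=R.from_quat(o["tool_rot"]).as_matrix();T[:3,3]=o["eef_pos"];return T,o
def pose(xax,zax,p):
    x=np.array(xax,float);x/=np.linalg.norm(x);z=np.array(zax,float);z-=x*(x@z);z/=np.linalg.norm(z)
    T=np.eye(4);T[:3,:3]=np.stack([x,np.cross(z,x),z],1);T[:3,3]=p;return T
def plan(T,Tg,ms=.036,mr=.11,n=None):
    D=np.linalg.inv(T)@Tg;rv=R.from_matrix(D[:3,:3]).as_rotvec()
    n=n or max(1,int(np.ceil(max(np.linalg.norm(D[:3,3])/ms,np.linalg.norm(rv)/mr))))
    S=expm(np.real(logm(D))/n);S=np.real(S)
    print("total shift",D[:3,3],"rot",rv,"rows",n,"\n row:",np.round(S[:3,3],4),np.round(R.from_matrix(S[:3,:3]).as_rotvec(),4))
    return Tg
def rep():
    T,o=cur();print("t",round(o["clock"],2),"p",T[:3,3],"x",T[:3,0],"z",T[:3,2],"q",np.array(o["joint_pos"]),"F",np.array(o["ft_force"]),"w",round(o["grip_width"],4))
    print(" grasp pt",T[:3,3]+.155*T[:3,0]);return T
E
cat > t.py <<'E'
from h import *
def d(a):return np.radians(a)
cb=np.array([.442,.0495]);yb=d(76.5)
# medium
def slope(yaw,L=0):
    x=np.array([np.cos(yaw)*np.cos(d(30)),np.sin(yaw)*np.cos(d(30)),.5]);y=np.array([-np.sin(yaw),np.cos(yaw),0]);return x,y,np.cross(x,y)
mx,my,mn=slope(d(91.5));mt=np.array([.5824,.1776,.0735])
sx,sy,sn=slope(d(78.5));st=np.array([.6213,-.1715,.0655])
lyaw=d(15.2);la=np.array([-np.cos(d(32))*np.cos(lyaw),-np.cos(d(32))*np.sin(lyaw),np.sin(d(32))])
lup=np.array([np.sin(d(32))*np.cos(lyaw),np.sin(d(32))*np.sin(lyaw),np.cos(d(32))])
lc=np.array([.441,.2666,.0689])-.0065*la
E
python3 - <<'E'
from t import *
rep()
print("mn",mn,"sn",sn,"lc",lc,"la",la)
for n in("top","side"):
    im=cv2.imread(f"pics/{n}0.png")
    def dot(P,c): cv2.circle(im,tuple(int(round(v*8)) for v in proj(n,P)),8,c,-1,cv2.LINE_AA,3)
    lat=np.cross(la,lup)
    for a in np.arange(0,360,30):
        dot(lc+.0045*la+.055*(np.cos(d(a))*lup+np.sin(d(a))*lat),(0,0,255))
        dot(lc-.0045*la+.055*(np.cos(d(a))*lup+np.sin(d(a))*lat),(0,255,0))
    for (t_,x,y,L,W) in((mt,mx,my,.15,.056),(st,sx,sy,.115,.052)):
        for i in(-1,1):
            for j in (-1,1): dot(t_+i*x*L/2+j*y*W/2,(255,0,0))
    cv2.imwrite(f"pics/ov_{n}.png",im)
crop("pics/ov_top.png","pics/ovt.png",165,180,260,150,3)
crop("pics/ov_side.png","pics/ovs.png",235,170,165,250,3)
for u,v,z in((318,198,.1),(457,230,.05),(177,223,.085)): print(onz("top",u,v,z))
E
```

```text
t 0.1 p [0.1661 0.4714 0.4039] x [-0.0006 -0.0018 -1.    ] z [ 0.3324  0.9431 -0.0019] q [ 1.232   0.2414  0.0038  1.3352 -0.      1.5708] F [ 0.5417  0.559  -0.888 ] w 0.0856
 grasp pt [0.166  0.4711 0.2489]
mn [ 0.0131 -0.4998  0.866 ] sn [-0.0997 -0.49    0.866 ] lc [0.4463 0.268  0.0655] la [-0.8184 -0.2223  0.5299]
[ 0.6412 -0.005   0.1   ]
[ 0.5716 -0.3202  0.05  ]
[0.5949 0.3082 0.085 ]
```

View pics/ovt.png

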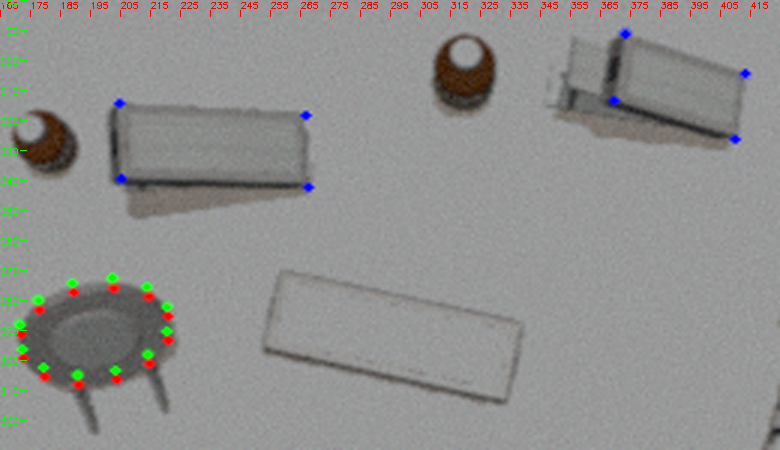

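View pics/ovs.png

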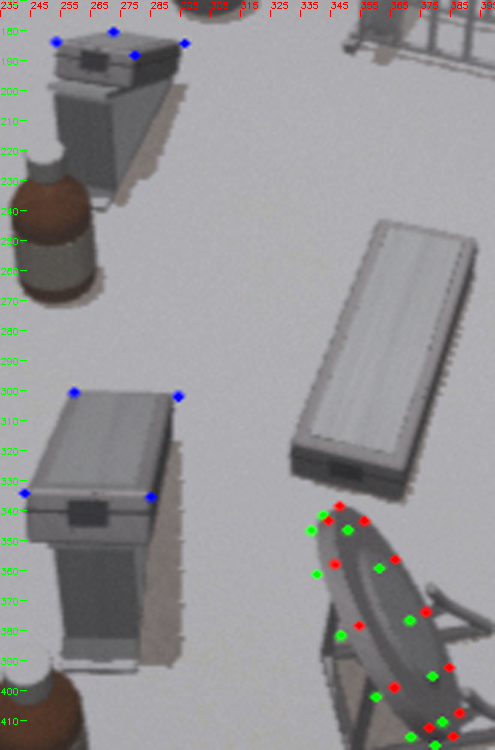

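```bash
python3 - <<'E'
from t import *
print(proj("top",lc),proj("side",lc))
print(tri((364.6,377.8),(197.06,292.06)))
E
```

```text
[196.3059 290.376 ] [363.3025 377.1811]
(array([0.4436, 0.2668, 0.0623]), np.float64(0.0015884933611247918))
```

```bash
sed -i 's/^lc=.*/lc=np.array([.444,.267,.063])/' t.py; python3 - <<'E'
from t import *
T,_=cur()
A=pose((0,0,-1),(1,.026,0),(.5,.08,.40)); plan(T,A)
B=pose(-mn,-my,mt+.24*mn); plan(A,B)
C=pose(-mn,-my,mt+.151*mn); plan(B,C)
E
```

```text
total shift [ 0.0044 -0.445  -0.2581] rot [ 1.206  -0.0017  0.0012] rows 15 
 row: [ 0.0003 -0.0364  0.0014] [ 0.0804 -0.0001  0.0001]
total shift [ 0.1187 -0.0246  0.0849] rot [-0.0002  0.      0.5236] rows 5 
 row: [ 0.0224 -0.0099  0.017 ] [-0.      0.      0.1047]
total shift [ 0.089  0.    -0.   ] rot [-0.  0. -0.] rows 3 
 row: [ 0.0297  0.     -0.    ] [-0. -0. -0.]
```

Emit:
arm_command(moves=[0,-0.036,0.0014,0.08,0,0,-1,0,-0.036,0.0014,0.08,0,0,-1,0,-0.036,0.0014,0.08,0,0,-1,0,-0.036,0.0014,0.08,0,0,-1,0,-0.036,0.0014,0.08,0,0,-1,0,-0.036,0.0014,0.08,0,0,-1,0,-0.036,0.0014,0.08,0,0,-1,0,-0.036,0.0014,0.08,0,0,-1,0,-0.036,0.0014,0.08,0,0,-1,0,-0.036,0.0014,0.08,0,0,-1,0,-0.036,0.0014,0.08,0,0,-1,0,-0.036,0.0014,0.08,0,0,-1])

```text
clock: 1.1
eef_pos: [0.4785, 0.1818, 0.3963]
tool_rot: [-0.088, 0.705, 0.084, 0.698]
ft_force: [1.0, 0.6, -0.3]
grip_width: 0.0854
```

```bash
python3 - <<'E'
from t import *
T=rep()
B=pose(-mn,-my,mt+.24*mn); plan(T,B)
E
```

```text
t 1.1 p [0.4785 0.1818 0.3963] x [-0.0096 -0.0066 -0.9999] z [ 0.9702  0.242  -0.011 ] q [ 0.3637  0.2731  0.026   1.3351 -0.0028  1.69  ] F [ 0.9996  0.5604 -0.3237] w 0.0854
 grasp pt [0.477  0.1807 0.2413]
total shift [ 0.1147 -0.1459  0.075 ] rot [ 0.2106 -0.0674  0.5268] rows 6 
 row: [ 0.0139 -0.0271  0.0142] [ 0.0351 -0.0112  0.0878]
```

Emit:
arm_command(moves=[0.014,-0.027,0.0142,0.035,-0.011,0.088,-1,0.014,-0.027,0.0142,0.035,-0.011,0.088,-1,0.014,-0.027,0.0142,0.035,-0.011,0.088,-1,0.014,-0.027,0.0142,0.035,-0.011,0.088,-1,0.014,-0.027,0.0142,0.035,-0.011,0.088,-1,0.014,-0.027,0.0142,0.035,-0.011,0.088,-1,0,0,0,0,0,0,-1])

```text
clock: 1.68
eef_pos: [0.5907, 0.045, 0.2749]
tool_rot: [0.19, 0.681, 0.193, 0.681]
ft_force: [-1.6, -0.5, -0.5]
grip_width: 0.0857
```

```bash
python3 - <<'E'
from t import *
T=rep()
B=pose(-mn,-my,mt+.24*mn); plan(T,B)
C=pose(-mn,-my,mt+.151*mn); plan(T,C)
E
```

```text
t 1.68 p [0.5907 0.045  0.2749] x [-0.0012  0.5218 -0.8531] z [1.     0.0045 0.0014] q [-0.0387  0.5233  0.023   1.0956  0.5484  1.5201] F [-1.5829 -0.5416 -0.5095] w 0.0857
 grasp pt [0.5905 0.1259 0.1427]
total shift [ 0.0011  0.0142 -0.005 ] rot [-0.0179  0.0122 -0.0253] rows 1 
 row: [ 0.0011  0.0142 -0.005 ] [-0.0179  0.0122 -0.0253]
total shift [ 0.0901  0.0119 -0.0061] rot [-0.0179  0.0122 -0.0253] rows 3 
 row: [ 0.03    0.0042 -0.0019] [-0.006   0.0041 -0.0084]
```

Emit:
arm_command(moves=[0.001,0.0142,-0.005,-0.018,0.012,-0.025,-1,0,0,0,0,0,0,-1,0.025,0,0,0,0,0,-1,0.02,0,0,0,0,0,-1,0,0,0,0,0,0,-1])

```text
clock: 2.1
eef_pos: [0.5839, 0.0827, 0.2437]
tool_rot: [0.171, 0.686, 0.191, 0.681]
ft_force: [0.3, 1.2, 0.0]
grip_width: 0.0855
```

```bash
python3 - <<'E'
from t import *
T=rep()
C=pose(-mn,-my,mt+.151*mn); plan(T,C)
for n in("top","side"):
    cv2.imwrite(f"pics/a_{n}.png",bot.camera(n)[:,:,::-1])
crop("pics/a_side.png","pics/a1.png",205,180,160,150,5)
E
```

```text
t 2.1 p [0.5839 0.0827 0.2437] x [-0.0141  0.4952 -0.8687] z [0.9996 0.0292 0.0004] q [ 0.0312  0.5386 -0.0362  0.9945  0.5183  1.5731] F [0.3387 1.2124 0.0011] w 0.0855
 grasp pt [0.5817 0.1595 0.109 ]
total shift [ 0.0438 -0.0027  0.001 ] rot [ 0.0028 -0.0012  0.0053] rows 2 
 row: [ 0.0219 -0.0014  0.0005] [ 0.0014 -0.0006  0.0027]
```

View pics/a1.png

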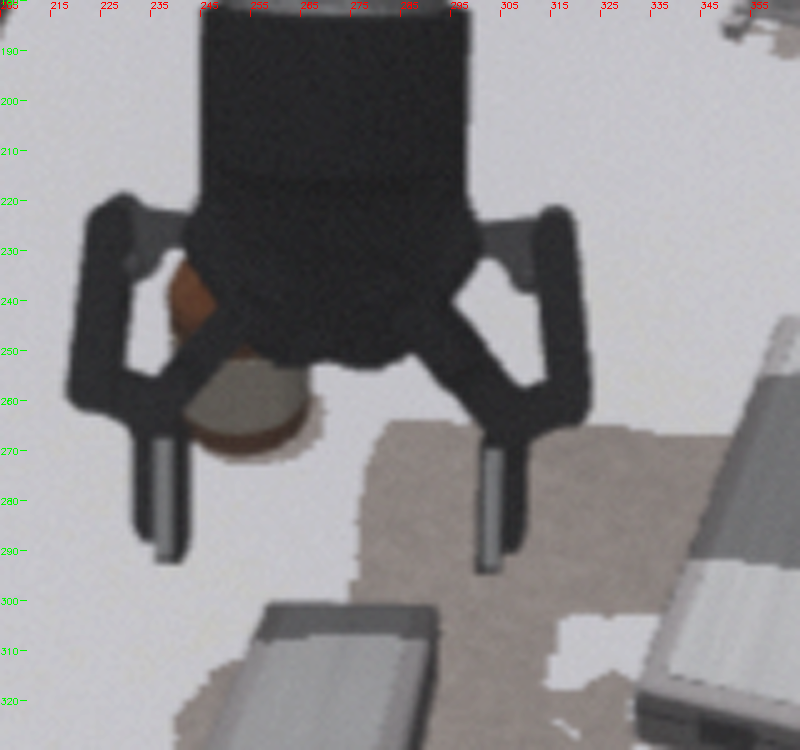

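The side view shows the open fingers at columns 240 and 300, straddling the medium case (its far edge runs from 258 to 291). They are centred, so I'll descend and close.

Emit:
arm_command(moves=[0.022,-0.0014,0.0005,0.0014,0,0.003,-1,0.018,-0.001,0.0005,0.0014,0,0.002,-1,0.004,0,0,0,0,0,-1,0,0,0,0,0,0,-1,0,0,0,0,0,0,1,0,0,0,0,0,0,1,0,0,0,0,0,0,1,0,0,0,0,0,0,1,0,0,0,0,0,0,1,0,0,0,0,0,0,1])

```text
clock: 3.03
eef_pos: [0.5879, 0.1026, 0.2218]
tool_rot: [0.171, 0.679, 0.194, 0.687]
ft_force: [-0.7, 1.5, -3.7]
grip_width: 0.054
```

```bash
python3 - <<'E'
from t import *
T=rep()
C=pose(-mn,-my,mt+.151*mn); plan(T,C)
E
```

```text
t 3.03 p [0.5879 0.1026 0.2218] x [ 0.0033  0.4996 -0.8663] z [0.9994 0.0286 0.0203] q [ 0.064   0.561  -0.0641  0.905   0.5217  1.6116] F [-0.686   1.5316 -3.6619] w 0.054
 grasp pt [0.5884 0.1801 0.0875]
total shift [ 0.0149 -0.0091 -0.0039] rot [0.0123 0.0164 0.0008] rows 1 
 row: [ 0.0149 -0.0091 -0.0039] [0.0123 0.0164 0.0008]
```

```bash
python3 - <<'E'
from t import *
for n in("top","side"):
    cv2.imwrite(f"pics/b_{n}.png",bot.camera(n)[:,:,::-1])
crop("pics/b_side.png","pics/b1.png",205,220,160,150,5)
crop("pics/b_top.png","pics/b2.png",165,180,150,120,5)
rep()
E
```

```text
t 3.13 p [0.5879 0.1027 0.2216] x [ 0.0031  0.4996 -0.8663] z [0.9994 0.0288 0.0202] q [ 0.0642  0.5613 -0.0641  0.9048  0.5217  1.6116] F [ 0.9587  1.536  -2.7201] w 0.0541
 grasp pt [0.5884 0.1802 0.0874]
```

View pics/b1.png

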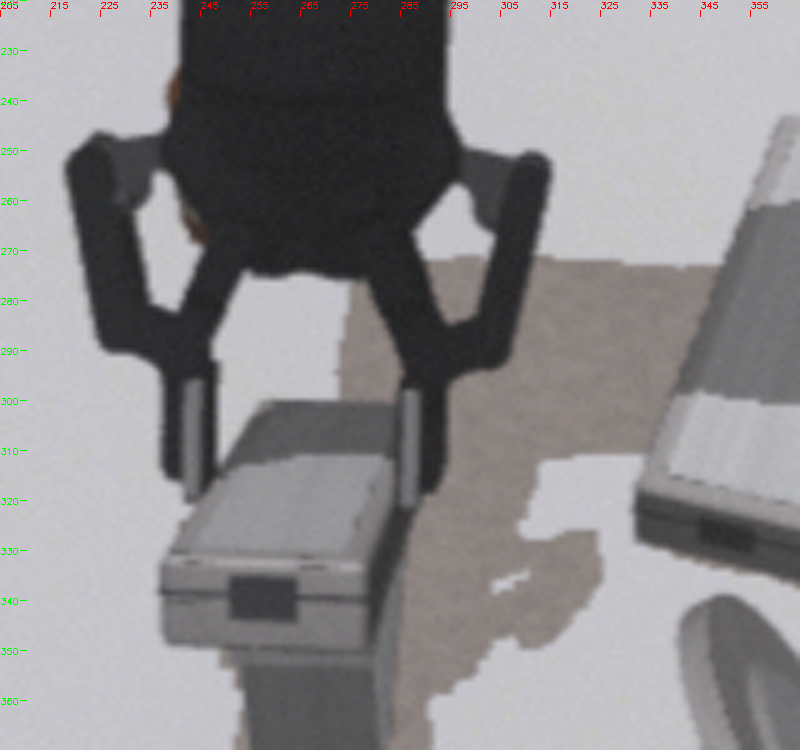

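View pics/b2.png

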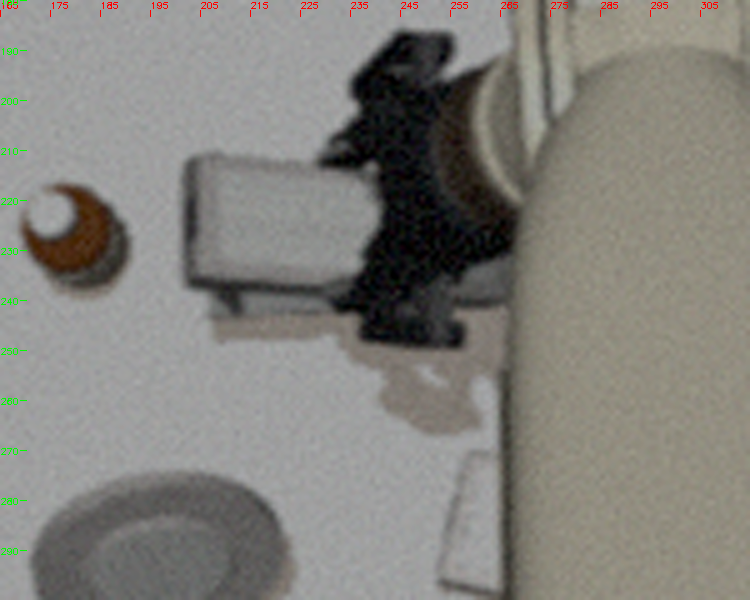

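The medium case has moved about 6 px left (+x), and the grip is shallow, only at the top edge. I'll reopen and see what happened.

Emit:
arm_command(moves=[0,0,0,0,0,0,-1,0,0,0,0,0,0,-1,0,0,0,0,0,0,-1,0,0,0,0,0,0,-1])

```text
clock: 3.47
eef_pos: [0.5892, 0.1023, 0.2228]
tool_rot: [0.171, 0.677, 0.194, 0.689]
ft_force: [-0.7, 0.1, -0.4]
grip_width: 0.0852
```

```bash
python3 - <<'E'
from t import *
for n in("top","side"):
    cv2.imwrite(f"pics/c_{n}.png",bot.camera(n)[:,:,::-1])
crop("pics/c_side.png","pics/c1.png",205,220,160,150,5)
crop("pics/c_top.png","pics/c2.png",165,180,150,120,5)
T=rep()
C=pose(-mn,-my,mt+.151*mn); plan(T,C)
E
```

```text
t 3.57 p [0.5892 0.1023 0.2227] x [ 0.0066  0.4995 -0.8663] z [0.9993 0.0279 0.0238] q [ 0.0633  0.5608 -0.0617  0.9042  0.5214  1.6116] F [-0.236   0.1478 -0.9758] w 0.0857
 grasp pt [0.5902 0.1797 0.0885]
total shift [ 0.0159 -0.0092 -0.0052] rot [0.0134 0.0197 0.001 ] rows 1 
 row: [ 0.0159 -0.0092 -0.0052] [0.0134 0.0197 0.001 ]
```

View pics/c1.png

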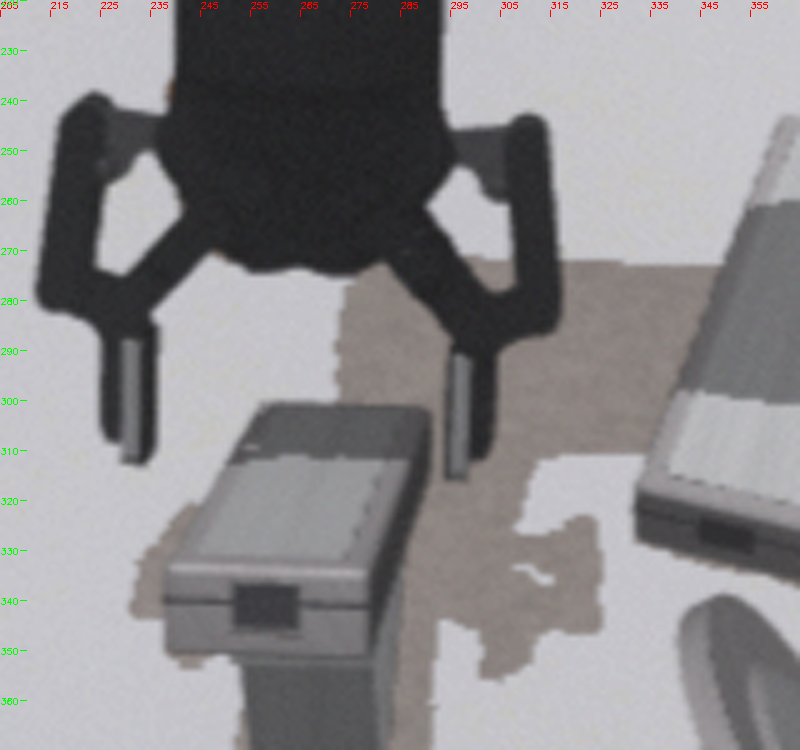

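View pics/c2.png

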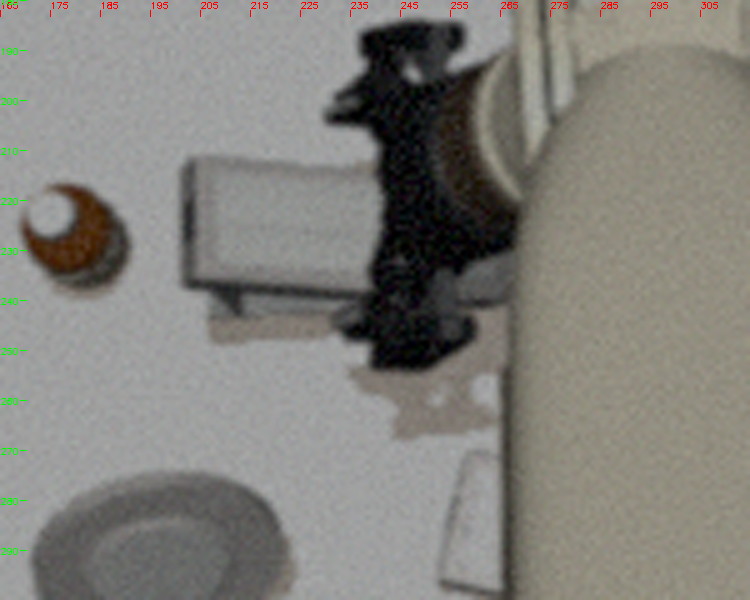

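```bash
sed -i 's/mt=np.array(\[.5824/mt=np.array([.590/' t.py; python3 - <<'E'
from t import *
T=rep()
C=pose(-mn,-my,mt+.165*mn); plan(T,C)
C=pose(-mn,-my,mt+.151*mn); plan(T,C)
E
```

```text
t 3.57 p [0.5892 0.1023 0.2227] x [ 0.0066  0.4995 -0.8663] z [0.9993 0.0279 0.0238] q [ 0.0633  0.5608 -0.0617  0.9042  0.5214  1.6116] F [-0.236   0.1478 -0.9758] w 0.0857
 grasp pt [0.5902 0.1797 0.0885]
total shift [ 0.0019 -0.0095  0.0026] rot [0.0134 0.0197 0.001 ] rows 1 
 row: [ 0.0019 -0.0095  0.0026] [0.0134 0.0197 0.001 ]
total shift [ 0.0159 -0.0095  0.0024] rot [0.0134 0.0197 0.001 ] rows 1 
 row: [ 0.0159 -0.0095  0.0024] [0.0134 0.0197 0.001 ]
```

Emit:
arm_command(moves=[0,-0.0095,0.0025,0.013,0.02,0,-1,0.008,0,0,0,0,0,-1,0.008,0,0,0,0,0,-1])

```text
clock: 3.82
eef_pos: [0.5931, 0.1019, 0.2059]
tool_rot: [0.174, 0.684, 0.192, 0.682]
ft_force: [-0.1, 0.1, 0.6]
grip_width: 0.0853
```

```bash
python3 - <<'E'
from t import *
T=rep()
C=pose(-mn,-my,mt+.151*mn); plan(T,C)
E
```

```text
t 3.82 p [0.5931 0.1019 0.2059] x [-0.0085  0.4995 -0.8663] z [0.9997 0.0253 0.0048] q [ 0.062   0.5932 -0.0546  0.8971  0.5225  1.6132] F [-0.1348  0.0691  0.5775] w 0.0853
 grasp pt [0.5918 0.1793 0.0716]
total shift [ 0.0015 -0.0006 -0.0011] rot [0.0017 0.0046 0.0006] rows 1 
 row: [ 0.0015 -0.0006 -0.0011] [0.0017 0.0046 0.0006]
```

Emit:
arm_command(moves=[0.0015,-0.0006,-0.001,0.0017,0.0046,0,1,0,0,0,0,0,0,1,0,0,0,0,0,0,1])

```text
clock: 4.07
eef_pos: [0.5908, 0.1035, 0.202]
tool_rot: [0.174, 0.687, 0.192, 0.679]
ft_force: [-0.5, -0.8, -1.6]
grip_width: 0.055
```

```bash
python3 - <<'E'
from t import *
T=rep()
C=pose(-mn,-my,mt+.151*mn); plan(T,C)
E
```

```text
t 4.07 p [0.5908 0.1035 0.202 ] x [-0.0164  0.4993 -0.8663] z [ 0.9996  0.0274 -0.0032] q [ 0.065   0.5973 -0.0592  0.8958  0.5228  1.6142] F [-0.5176 -0.8107 -1.6159] w 0.055
 grasp pt [0.5883 0.1809 0.0677]
total shift [-0.0027 -0.0001  0.0011] rot [-0.0006 -0.0033  0.0006] rows 1 
 row: [-0.0027 -0.0001  0.0011] [-0.0006 -0.0033  0.0006]
```

Emit:
arm_command(moves=[0,0,0,0,0,0,1,-0.005,0,0,0,0,0,1,-0.02,0,0,0,0,0,1,-0.03,0,0,0,0,0,1,-0.03,0,0,0,0,0,1,-0.03,0,0,0,0,0,1])

```text
clock: 4.57
eef_pos: [0.5876, 0.0482, 0.2939]
tool_rot: [0.171, 0.696, 0.191, 0.671]
ft_force: [1.1, -0.5, -4.5]
grip_width: 0.055
```

```bash
python3 - <<'E'
from t import *
for n in("top","side"):
    cv2.imwrite(f"pics/d_{n}.png",bot.camera(n)[:,:,::-1])
crop("pics/d_side.png","pics/d1.png",205,160,160,150,5)
T=rep()
yd=yb-np.pi/2
zz=(np.cos(yd),np.sin(yd),0)
A=pose((0,0,-1),zz,(.52,.06,.26)); plan(T,A)
E
```

```text
t 4.67 p [0.59   0.0466 0.2986] x [-0.0303  0.4952 -0.8683] z [ 0.9993  0.0328 -0.0162] q [-0.0299  0.5113  0.0752  1.1866  0.5167  1.4986] F [ 1.0483  0.2779 -3.1937] w 0.0547
 grasp pt [0.5853 0.1234 0.164 ]
total shift [ 0.0423 -0.0061 -0.0689] rot [ 0.2581 -0.0854 -0.5135] rows 6 
 row: [ 0.0068 -0.0008 -0.0116] [ 0.043  -0.0142 -0.0856]
```

View pics/d1.png

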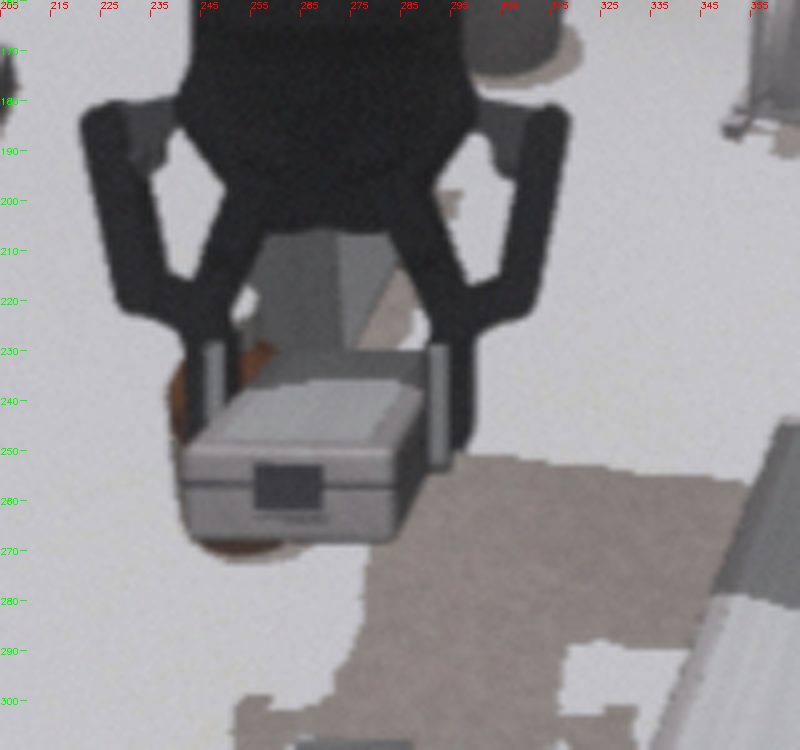

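Case held, clear of the stand. Next I'll level it and bring it over the big case.

```bash
python3 - <<'E'
from t import *
T,_=cur()
yd=yb-np.pi/2
A=pose((0,0,-1),(np.cos(yd),np.sin(yd),0),(cb[0],cb[1],.26)); plan(T,A,n=7)
E
```

```text
total shift [ 0.0394 -0.0136 -0.1472] rot [ 0.2581 -0.0854 -0.5135] rows 7 
 row: [ 0.0054 -0.0031 -0.021 ] [ 0.0369 -0.0122 -0.0734]
```

Emit:
arm_command(moves=[0.0054,-0.003,-0.021,0.037,-0.012,-0.073,1,0.0054,-0.003,-0.021,0.037,-0.012,-0.073,1,0.0054,-0.003,-0.021,0.037,-0.012,-0.073,1,0.0054,-0.003,-0.021,0.037,-0.012,-0.073,1,0.0054,-0.003,-0.021,0.037,-0.012,-0.073,1,0.0054,-0.003,-0.021,0.037,-0.012,-0.073,1,0.0054,-0.003,-0.021,0.037,-0.012,-0.073,1,0,0,0,0,0,0,1])

```text
clock: 5.33
eef_pos: [0.4306, 0.0495, 0.249]
tool_rot: [0.08, 0.705, -0.098, 0.697]
ft_force: [-0.3, 0.5, -3.9]
grip_width: 0.0547
```

```bash
python3 - <<'E'
from t import *
T=rep()
yd=yb-np.pi/2
A=pose((0,0,-1),(np.cos(yd),np.sin(yd),0),(cb[0],cb[1],.23)); plan(T,A)
E
```

```text
t 5.33 p [0.4306 0.0495 0.249 ] x [-0.0144 -0.0231 -0.9996] z [ 0.9683 -0.2496 -0.0081] q [ 0.1209  0.2582 -0.4131  0.9166 -0.0212  1.9441] F [-0.3173  0.5214 -3.9226] w 0.0547
 grasp pt [0.4284 0.046  0.0941]
total shift [0.0189 0.0033 0.0112] rot [-0.0166 -0.0083  0.0259] rows 1 
 row: [0.0189 0.0033 0.0112] [-0.0166 -0.0083  0.0259]
```

Emit:
arm_command(moves=[0.009,0.0033,0.0112,-0.0166,-0.008,0.026,1,0.007,0,0,0,0,0,1])

```text
clock: 5.5
eef_pos: [0.4396, 0.0513, 0.2316]
tool_rot: [0.083, 0.703, -0.081, 0.702]
ft_force: [-0.0, -0.4, -3.0]
grip_width: 0.0549
```

```bash
python3 - <<'E'
from t import *
for n in("top","side"):
    cv2.imwrite(f"pics/e_{n}.png",bot.camera(n)[:,:,::-1])
crop("pics/e_side.png","pics/e1.png",310,200,110,150,5)
crop("pics/e_top.png","pics/e2.png",230,240,120,100,6)
T=rep()
yd=yb-np.pi/2
A=pose((0,0,-1),(np.cos(yd),np.sin(yd),0),(cb[0],cb[1],.23)); plan(T,A)
E
```

```text
t 5.6 p [0.4379 0.0508 0.2306] x [-0.0084  0.0008 -1.    ] z [ 0.973  -0.2306 -0.0084] q [ 0.115   0.2926 -0.4237  0.8629  0.0018  1.9185] F [-0.3683 -0.0804 -5.3523] w 0.0549
 grasp pt [0.4366 0.0509 0.0756]
total shift [ 0.0006 -0.0003  0.0043] rot [ 0.0029 -0.0084  0.0011] rows 1 
 row: [ 0.0006 -0.0003  0.0043] [ 0.0029 -0.0084  0.0011]
```

View pics/e1.png

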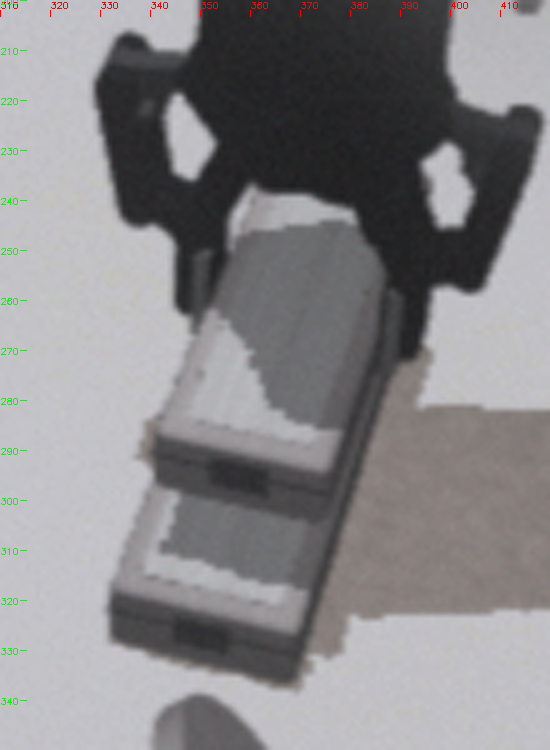

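View pics/e2.png

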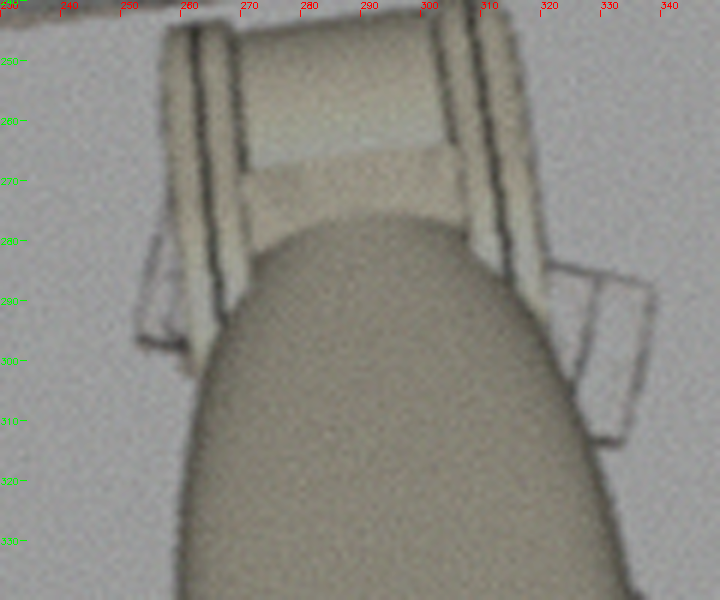

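```bash
python3 - <<'E'
from t import *
z=.2306-.148
u=np.array([np.cos(yb),np.sin(yb)]);w=np.array([-u[1],u[0]])
T,_=cur();tp=T[:2,3]
a=onz("side",340.6,286.6,z)[:2];b=onz("side",376.6,294.6,z)[:2]
print("width",np.linalg.norm(a-b),"end at",((a+b)/2-tp)@u,((a+b)/2-tp)@w)
print("big in same frame: +x end mid side", )
for p in((598,280),(575,385)):
    q=onz("top",230+(p[0]+.5)/6-.5,240+(p[1]+.5)/6-.5,z)[:2];print((q-tp)@u,(q-tp)@w)
E
```

```text
width 0.05619263943626196 end at 0.07663698841521477 0.00045631875404630076
big in same frame: +x end mid side
-0.07162956122406176 -0.026713131877585342
-0.07135250323491672 0.01235350677358248
```

```bash
cat >> t.py <<'E'
yd=yb-np.pi/2;zd=(np.cos(yd),np.sin(yd),0);ub=np.array([np.cos(yb),np.sin(yb)])
def over(off,z): 
    p=cb-off*ub; return pose((0,0,-1),zd,(p[0],p[1],z))
E
python3 - <<'E'
from t import *
T=rep();plan(T,over(.0025,.208),n=2)
E
```

```text
t 5.6 p [0.4379 0.0508 0.2306] x [-0.0084  0.0008 -1.    ] z [ 0.973  -0.2306 -0.0084] q [ 0.115   0.2926 -0.4237  0.8629  0.0018  1.9185] F [-0.3683 -0.0804 -5.3523] w 0.0549
 grasp pt [0.4366 0.0509 0.0756]
total shift [ 0.0226 -0.0028  0.0045] rot [ 0.0029 -0.0084  0.0011] rows 2 
 row: [ 0.0113 -0.0014  0.0022] [ 0.0015 -0.0042  0.0006]
```

Emit:
arm_command(moves=[0.0113,-0.0014,0.0022,0.0015,-0.0042,0,1,0.0113,-0.0014,0.0022,0.0015,-0.0042,0,1])

```text
clock: 5.77
eef_pos: [0.442, 0.0474, 0.2087]
tool_rot: [0.083, 0.702, -0.083, 0.703]
ft_force: [-0.2, 0.6, -4.8]
grip_width: 0.0552
```

```bash
python3 - <<'E'
from t import *
T=rep();plan(T,over(.0025,.203))
E
```

```text
t 5.77 p [0.442  0.0474 0.2087] x [ 0.0016 -0.0006 -1.    ] z [ 0.9723 -0.2336  0.0017] q [ 0.1071  0.3271 -0.4462  0.796  -0.0008  1.9137] F [-0.1778  0.5609 -4.7627] w 0.0552
 grasp pt [0.4422 0.0473 0.0537]
total shift [ 0.0057 -0.0005 -0.0005] rot [-0.0001  0.0017  0.0002] rows 1 
 row: [ 0.0057 -0.0005 -0.0005] [-0.0001  0.0017  0.0002]
```

Emit:
arm_command(moves=[0.002,-0.0005,-0.0005,0,0.0017,0,1,0.0015,0,0,0,0,0,1])

```text
clock: 5.93
eef_pos: [0.4407, 0.0467, 0.2035]
tool_rot: [0.083, 0.704, -0.084, 0.701]
ft_force: [-1.0, -0.1, -4.3]
grip_width: 0.0549
```

```bash
python3 - <<'E'
from t import *
T=rep();plan(T,over(.0025,.202))
cv2.imwrite("pics/f_side.png",bot.camera("side")[:,:,::-1])
crop("pics/f_side.png","pics/f1.png",320,230,90,115,6)
rep()
E
```

```text
t 5.93 p [0.4407 0.0467 0.2035] x [-0.0043 -0.0005 -1.    ] z [ 0.9721 -0.2347 -0.004 ] q [ 0.1057  0.3351 -0.452   0.788  -0.0001  1.9134] F [-1.0427 -0.0814 -4.3253] w 0.0549
 grasp pt [0.44   0.0467 0.0485]
total shift [0.0015 0.0005 0.0006] rot [-0.0013 -0.004   0.0015] rows 1 
 row: [0.0015 0.0005 0.0006] [-0.0013 -0.004   0.0015]
t 5.98 p [0.4406 0.0467 0.2033] x [-0.0045 -0.0006 -1.    ] z [ 0.9721 -0.2346 -0.0042] q [ 0.1057  0.3353 -0.4523  0.7877 -0.0001  1.9133] F [ 0.2308  0.9601 -4.3221] w 0.0551
 grasp pt [0.4399 0.0466 0.0483]
```

View pics/f1.png

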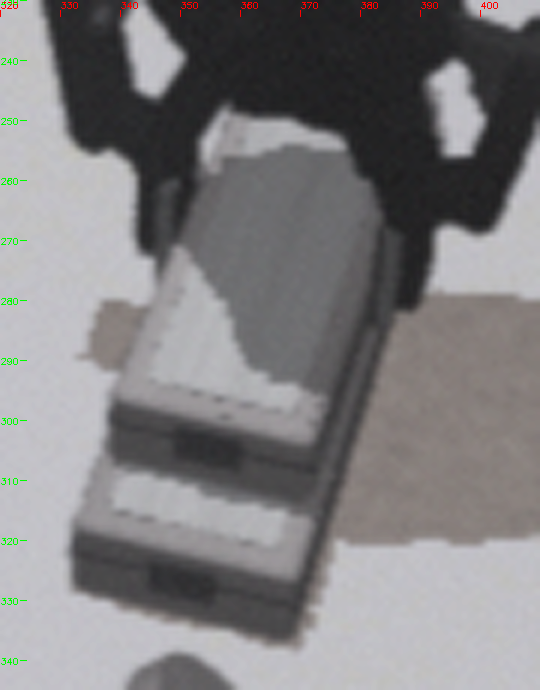

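Emit:
arm_command(moves=[0.0012,0.0005,0.001,0,-0.004,0,1,0.001,0,0,0,0,0,1])

```text
clock: 6.15
eef_pos: [0.4421, 0.047, 0.2017]
tool_rot: [0.083, 0.702, -0.084, 0.702]
ft_force: [0.0, -0.3, -4.0]
grip_width: 0.0548
```

```bash
python3 - <<'E'
from t import *
T=rep();plan(T,over(.0025,.201))
E
```

```text
t 6.15 p [0.4421 0.047  0.2017] x [ 0.0001 -0.0014 -1.    ] z [ 0.972  -0.2351  0.0005] q [ 0.1063  0.3386 -0.4529  0.7793 -0.0014  1.9144] F [ 0.0034 -0.3282 -3.9504] w 0.0548
 grasp pt [0.4421 0.0468 0.0467]
total shift [ 0.0007 -0.0001 -0.0007] rot [-0.0017  0.0005  0.0013] rows 1 
 row: [ 0.0007 -0.0001 -0.0007] [-0.0017  0.0005  0.0013]
```

Emit:
arm_command(moves=[0.001,0,-0.0005,-0.001,0,0,1,0.001,0,0,0,0,0,1])

```text
clock: 6.32
eef_pos: [0.4419, 0.0471, 0.2015]
tool_rot: [0.083, 0.701, -0.084, 0.703]
ft_force: [-5.3, -0.3, 6.9]
grip_width: 0.055
```

```bash
python3 - <<'E'
from t import *
T=rep();plan(T,over(.0025,.200))
E
```

```text
t 6.32 p [0.4419 0.0471 0.2015] x [ 0.0017 -0.0018 -1.    ] z [ 0.9721 -0.2346  0.0021] q [ 0.1067  0.338  -0.4546  0.7766 -0.002   1.9143] F [-5.3479 -0.3308  6.9123] w 0.055
 grasp pt [0.4422 0.0468 0.0465]
total shift [ 0.0015 -0.0001 -0.0005] rot [-0.0012  0.0021  0.0013] rows 1 
 row: [ 0.0015 -0.0001 -0.0005] [-0.0012  0.0021  0.0013]
```

Contact came at the predicted height (Fz went from −4 to +7 N). Releasing now.

Emit:
arm_command(moves=[0,0,0,0,0,0,-1,0,0,0,0,0,0,-1,-0.001,0,0,0,0,0,-1,-0.02,0,0,0,0,0,-1,-0.03,0,0,0,0,0,-1,-0.035,0,0,0,0,0,-1,-0.035,0,0,0,0,0,-1])

```text
clock: 6.9
eef_pos: [0.44, 0.0474, 0.3229]
tool_rot: [0.082, 0.704, -0.084, 0.7]
ft_force: [0.8, -0.4, 0.4]
grip_width: 0.0853
```

```bash
python3 - <<'E'
from t import *
T=rep()
A=pose(-sn,-sy,st+.25*sn); plan(T,A)
B=pose((0,0,-1),-sy,(.5,-.1,.36)); plan(T,B);plan(B,A)
E
```

```text
t 6.9 p [0.44   0.0474 0.3229] x [-0.0062 -0.002  -1.    ] z [ 0.9722 -0.234  -0.0056] q [ 0.1076  0.1873 -0.2851  1.1048 -0.0013  1.9146] F [ 0.7594 -0.3896  0.3972] w 0.0853
 grasp pt [0.439  0.0471 0.1679]
total shift [ 0.0406 -0.2952  0.2321] rot [-0.0361  0.0038  0.5268] rows 11 
 row: [-0.0029 -0.0276  0.0207] [-0.0033  0.0003  0.0479]
total shift [-0.0372 -0.1294  0.0926] rot [-0.0355 -0.0057  0.0033] rows 5 
 row: [-0.0074 -0.0261  0.0182] [-0.0071 -0.0011  0.0007]
total shift [ 0.078  -0.1709  0.1331] rot [ 0.     -0.      0.5236] rows 7 
 row: [ 0.0055 -0.0266  0.019 ] [-0.     -0.      0.0748]
```

Emit:
arm_command(moves=[-0.0074,-0.026,0.018,-0.007,-0.001,0,-1,-0.0074,-0.026,0.018,-0.007,-0.001,0,-1,-0.0074,-0.026,0.018,-0.007,-0.001,0,-1,-0.0074,-0.026,0.018,-0.007,-0.001,0,-1,-0.0074,-0.026,0.018,-0.007,-0.001,0,-1,0.0055,-0.0266,0.019,0,0,0.075,-1,0.0055,-0.0266,0.019,0,0,0.075,-1,0.0055,-0.0266,0.019,0,0,0.075,-1,0.0055,-0.0266,0.019,0,0,0.075,-1,0.0055,-0.0266,0.019,0,0,0.075,-1,0.0055,-0.0266,0.019,0,0,0.075,-1,0.0055,-0.0266,0.019,0,0,0.075,-1])

```text
clock: 7.9
eef_pos: [0.612, -0.3014, 0.3107]
tool_rot: [0.245, 0.642, 0.13, 0.715]
ft_force: [0.8, -0.7, 0.5]
grip_width: 0.0853
```

```bash
python3 - <<'E'
from t import *
T=rep()
A=pose(-sn,-sy,st+.25*sn); plan(T,A)
for n in("top","side"):
    cv2.imwrite(f"pics/g_{n}.png",bot.camera(n)[:,:,::-1])
crop("pics/g_side.png","pics/g1.png",320,230,90,115,6)
crop("pics/g_top.png","pics/g2.png",240,255,110,70,7)
E
```

```text
t 7.9 p [ 0.612  -0.3014  0.3107] x [ 0.1414  0.5012 -0.8537] z [ 0.9816 -0.183   0.0552] q [-0.5533  0.7385  0.5025  1.5009  0.5245  1.1417] F [ 0.8147 -0.7431  0.5268] w 0.0853
 grasp pt [ 0.6339 -0.2237  0.1784]
total shift [ 0.026  -0.0106 -0.0183] rot [ 0.0423  0.0391 -0.0221] rows 1 
 row: [ 0.026  -0.0106 -0.0183] [ 0.0423  0.0391 -0.0221]
```

View pics/g1.png

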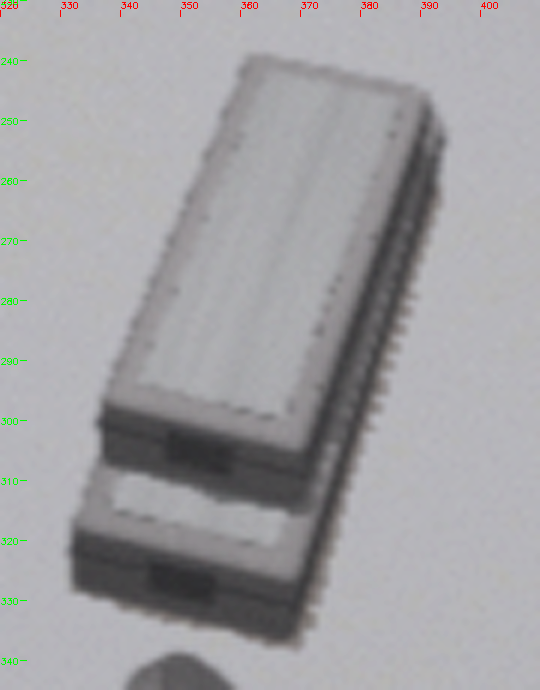

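View pics/g2.png

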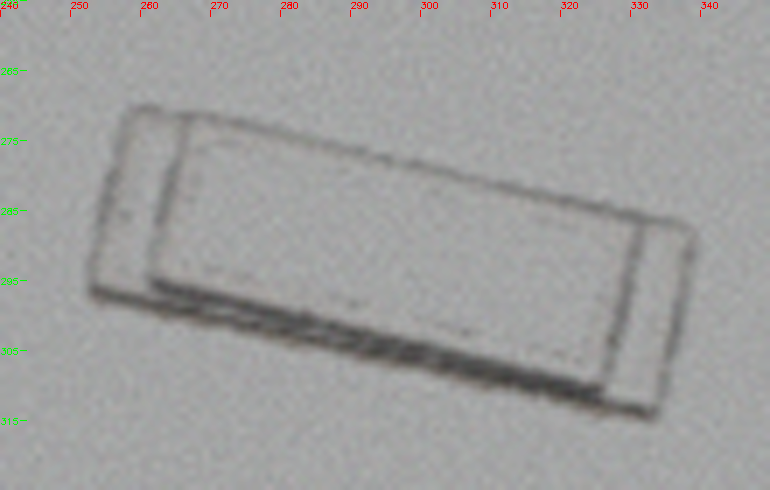

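View pics/g_side.png

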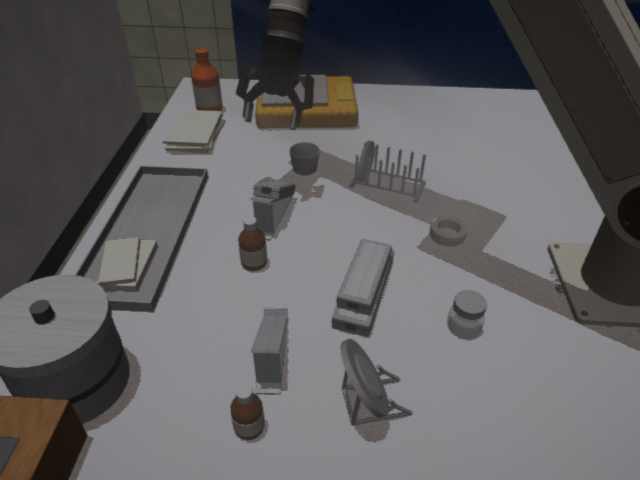

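```bash
python3 - <<'E'
from t import *
def c(o,f,p): return (o[0]+(p[0]+.5)/f-.5, o[1]+(p[1]+.5)/f-.5)
def rpt(nm,P):
    P=np.array(P)[:,:2];dd=P[0]+P[3]-P[1]-P[2];m=P.mean(0)-cb
    print(nm,"ctr",P.mean(0),"off along/across",m@ub,m@np.array([-ub[1],ub[0]]),"yaw",np.degrees(np.arctan2(dd[1],dd[0])),"L",np.linalg.norm(dd)/2)
z=.054
rpt("top med",[onz("top",*c((240,255),7,p),z) for p in [(188,115),(640,215),(605,385),(153,280)]])
rpt("side med",[onz("side",*c((320,230),6,p),z) for p in [(105,402),(248,53),(428,90),(305,450)]])
rpt("top big",[onz("top",*c((240,255),7,p),.028) for p in [(132,107),(693,227),(655,415),(92,292)]])
rpt("side big",[onz("side",*c((320,230),6,p),.028) for p in [(73,527),(252,75),(442,118),(300,583)]])
E
```

```text
top med ctr [0.443  0.0479] off along/across -0.0013367724528513174 -0.001314596315196345 yaw 75.9098250854493 L 0.14764923242811467
side med ctr [0.4432 0.0478] off along/across -0.001377899824549695 -0.001611249460809713 yaw 75.81596235451273 L 0.14863441418990478
top big ctr [0.4416 0.0497] off along/across 5.402051472416616e-05 0.0004722265594983167 yaw 76.49065430917034 L 0.1865577573370165
side big ctr [0.4425 0.0491] off along/across -0.00026234995802725143 -0.0005285560927761092 yaw 76.4454214050733 L 0.18993106077862076
```

The medium case sits within about 1.5 mm and 0.7° of the big one in both views, and the big case hasn't moved. Next is the small case.

Emit:
arm_command(moves=[0.024,-0.0106,-0.018,0.042,0.039,-0.022,-1,0,0,0,0,0,0,-1])

```text
clock: 8.17
eef_pos: [0.5944, -0.299, 0.2656]
tool_rot: [0.257, 0.669, 0.111, 0.689]
ft_force: [-1.1, 0.5, -3.2]
grip_width: 0.0853
```

```bash
python3 - <<'E'
from t import *
T=rep()
A=pose(-sn,-sy,st+.19*sn); plan(T,A)
E
```

```text
t 8.17 p [ 0.5944 -0.299   0.2656] x [ 0.0807  0.4963 -0.8644] z [ 0.9781 -0.2064 -0.0271] q [-0.557   0.7557  0.4164  1.4521  0.4825  1.1746] F [-1.1423  0.5035 -3.1904] w 0.0853
 grasp pt [ 0.6069 -0.2221  0.1316]
total shift [0.0485 0.0127 0.0017] rot [-0.0199 -0.0199 -0.0027] rows 2 
 row: [0.0242 0.0064 0.0007] [-0.0099 -0.0099 -0.0014]
```

Emit:
arm_command(moves=[0.022,0.0064,0.001,-0.01,-0.01,0,-1,0.02,0.005,0,-0.008,-0.008,0,-1,0,0,0,0,0,0,-1])

```text
clock: 8.42
eef_pos: [0.6013, -0.2682, 0.2364]
tool_rot: [0.251, 0.66, 0.114, 0.699]
ft_force: [-0.4, 0.3, 0.2]
grip_width: 0.0858
```

```bash
python3 - <<'E'
from t import *
T=rep()
A=pose(-sn,-sy,st+.154*sn); plan(T,A)
for n in("side",):
    cv2.imwrite(f"pics/i_{n}.png",bot.camera(n)[:,:,::-1])
crop("pics/i_side.png","pics/i1.png",215,90,130,140,5)
E
```

```text
t 8.42 p [ 0.6013 -0.2682  0.2364] x [ 0.1029  0.4913 -0.8649] z [ 0.9796 -0.2008  0.0025] q [-0.5142  0.7424  0.3137  1.3161  0.4988  1.2136] F [-0.3581  0.3113  0.1932] w 0.0858
 grasp pt [ 0.6173 -0.192   0.1023]
total shift [ 0.0433 -0.      0.0002] rot [ 0.      0.0029 -0.0022] rows 2 
 row: [0.0217 0.     0.0001] [ 0.      0.0015 -0.0011]
```

View pics/i1.png

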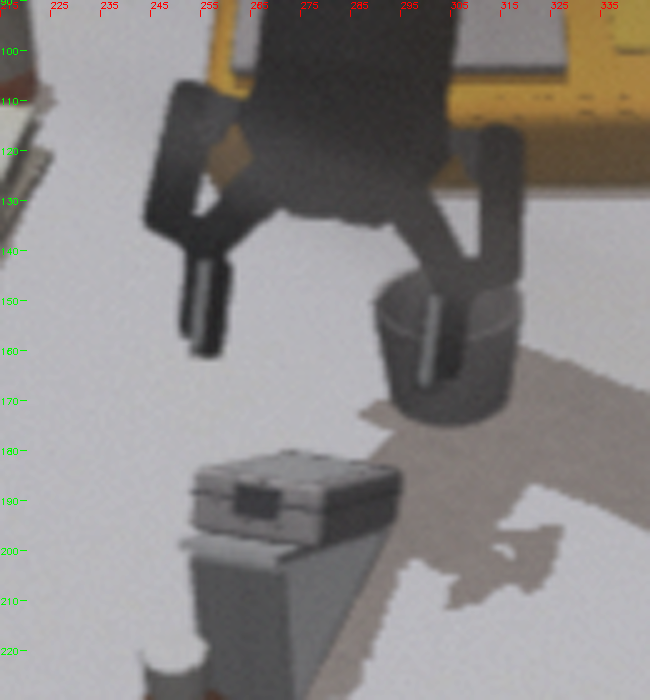

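Fingers are aligned over the small case (tips at columns 257 and 298; the case spans 253–293 lower down, further from the camera). I'll descend.

Emit:
arm_command(moves=[0.02,0,0,0,0.0015,-0.001,-1,0.018,0,0,0,0.0015,-0.001,-1,0,0,0,0,0,0,-1])

```text
clock: 8.72
eef_pos: [0.6082, -0.2517, 0.2138]
tool_rot: [0.247, 0.657, 0.113, 0.704]
ft_force: [-0.7, 0.5, -0.8]
grip_width: 0.0852
```

```bash
python3 - <<'E'
from t import *
T=rep()
A=pose(-sn,-sy,st+.154*sn); plan(T,A)
for n in("side",):
    cv2.imwrite(f"pics/j_{n}.png",bot.camera(n)[:,:,::-1])
crop("pics/j_side.png","pics/j1.png",215,90,130,140,5)
E
```

```text
t 8.72 p [ 0.6082 -0.2517  0.2138] x [ 0.1115  0.4828 -0.8686] z [ 0.9799 -0.1987  0.0154] q [-0.4872  0.7498  0.2671  1.2338  0.4993  1.2424] F [-0.7282  0.5328 -0.7561] w 0.0852
 grasp pt [ 0.6254 -0.1769  0.0791]
total shift [ 0.015  -0.0037 -0.0033] rot [0.0082 0.013  0.0054] rows 1 
 row: [ 0.015  -0.0037 -0.0033] [0.0082 0.013  0.0054]
```

View pics/j1.png

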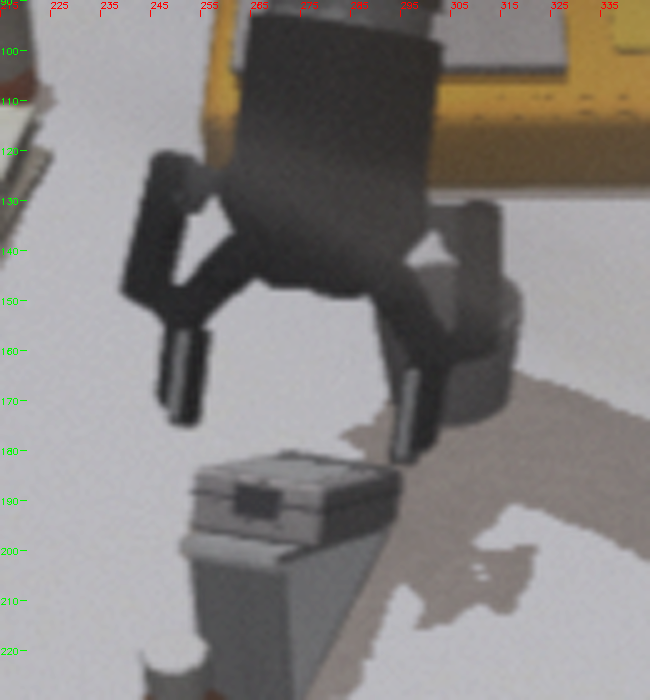

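Emit:
arm_command(moves=[0.008,-0.0035,-0.0033,0.008,0.013,0.005,-1,0.005,0,0,0,0,0,-1])

```text
clock: 8.93
eef_pos: [0.6075, -0.2506, 0.2077]
tool_rot: [0.249, 0.658, 0.113, 0.702]
ft_force: [-0.4, 0.1, -1.0]
grip_width: 0.0856
```

```bash
python3 - <<'E'
from t import *
T=rep()
A=pose(-sn,-sy,st+.154*sn); plan(T,A)
E
```

```text
t 8.93 p [ 0.6075 -0.2506  0.2077] x [ 0.1083  0.4853 -0.8676] z [ 0.9796 -0.2006  0.0101] q [-0.4863  0.7554  0.2602  1.2255  0.5003  1.2454] F [-0.3834  0.0944 -1.0007] w 0.0856
 grasp pt [ 0.6243 -0.1754  0.0732]
total shift [ 0.0093 -0.0016 -0.0024] rot [0.0039 0.0094 0.0033] rows 1 
 row: [ 0.0093 -0.0016 -0.0024] [0.0039 0.0094 0.0033]
```

Emit:
arm_command(moves=[0.007,-0.002,-0.003,0.005,0.012,0.004,-1,0.004,-0.001,-0.001,0,0.003,0,-1])

```text
clock: 9.1
eef_pos: [0.6047, -0.2481, 0.1985]
tool_rot: [0.25, 0.662, 0.114, 0.697]
ft_force: [0.7, -0.7, -0.7]
grip_width: 0.0851
```

```bash
python3 - <<'E'
from t import *
T=rep()
A=pose(-sn,-sy,st+.154*sn); plan(T,A)
E
```

```text
t 9.1 p [ 0.6047 -0.2481  0.1985] x [ 0.0974  0.4903 -0.8661] z [ 0.9801 -0.1984 -0.0021] q [-0.4848  0.7634  0.2482  1.2184  0.4997  1.2447] F [ 0.7284 -0.7175 -0.6875] w 0.0851
 grasp pt [ 0.6198 -0.1721  0.0642]
total shift [0.0003 0.0014 0.001 ] rot [-0.0002 -0.0023  0.0002] rows 1 
 row: [0.0003 0.0014 0.001 ] [-0.0002 -0.0023  0.0002]
```

Pose is right, so I'll close.

Emit:
arm_command(moves=[0,0.001,0.0005,0,-0.002,0,1,0,0,0,0,0,0,1,0,0,0,0,0,0,1,0,0,0,0,0,0,1])

```text
clock: 9.43
eef_pos: [0.6052, -0.2481, 0.1988]
tool_rot: [0.251, 0.661, 0.113, 0.698]
ft_force: [-0.3, -0.0, -0.3]
grip_width: 0.0506
```

```bash
python3 - <<'E'
from t import *
T=rep()
A=pose(-sn,-sy,st+.154*sn); plan(T,A)
E
```

```text
t 9.43 p [ 0.6052 -0.2481  0.1988] x [ 0.0999  0.49   -0.866 ] z [ 0.9797 -0.2005 -0.0004] q [-0.4846  0.7628  0.2481  1.2162  0.5007  1.2471] F [-0.2506 -0.0292 -0.2752] w 0.0506
 grasp pt [ 0.6207 -0.1721  0.0646]
total shift [0.0005 0.0011 0.0005] rot [-0.0012  0.0002 -0.0001] rows 1 
 row: [0.0005 0.0011 0.0005] [-0.0012  0.0002 -0.0001]
```

Gripped. Lifting perpendicular to the bed.

Emit:
arm_command(moves=[-0.005,0,0,0,0,0,1,-0.02,0,0,0,0,0,1,-0.03,0,0,0,0,0,1,-0.03,0,0,0,0,0,1,-0.03,0,0,0,0,0,1])

```text
clock: 9.85
eef_pos: [0.5917, -0.3017, 0.292]
tool_rot: [0.253, 0.668, 0.116, 0.69]
ft_force: [0.2, -0.7, -1.9]
grip_width: 0.0503
```

```bash
python3 - <<'E'
from t import *
T=rep()
print(T[:3,0]@sn,T[:3,2]@sy)
A=pose((0,0,-1),zd,(.50,-.08,.33)); plan(T,A)
B=pose((0,0,-1),zd,(.4425,.0488,.26)); plan(A,B)
E
```

```text
t 9.85 p [ 0.5917 -0.3017  0.292 ] x [ 0.0795  0.4978 -0.8636] z [ 0.9809 -0.1935 -0.0213] q [-0.5625  0.7385  0.4536  1.5115  0.4819  1.1531] F [ 0.1968 -0.7057 -1.9329] w 0.0503
 grasp pt [ 0.604  -0.2246  0.1581]
-0.999762124241381 -0.9997560687639254
total shift [ 0.0702  0.1903 -0.1337] rot [ 0.0343 -0.0316 -0.5275] rows 7 
 row: [ 0.0035  0.0288 -0.0196] [ 0.0049 -0.0045 -0.0754]
total shift [ 0.07    0.1118 -0.086 ] rot [-0.  0.  0.] rows 5 
 row: [ 0.014   0.0224 -0.0172] [-0.  0.  0.]
```

Emit:
arm_command(moves=[0.0035,0.0288,-0.0196,0.005,-0.0045,-0.075,1,0.0035,0.0288,-0.0196,0.005,-0.0045,-0.075,1,0.0035,0.0288,-0.0196,0.005,-0.0045,-0.075,1,0.0035,0.0288,-0.0196,0.005,-0.0045,-0.075,1,0.0035,0.0288,-0.0196,0.005,-0.0045,-0.075,1,0.0035,0.0288,-0.0196,0.005,-0.0045,-0.075,1,0.0035,0.0288,-0.0196,0.005,-0.0045,-0.075,1])

```text
clock: 10.43
eef_pos: [0.5034, -0.089, 0.33]
tool_rot: [0.083, 0.696, -0.102, 0.706]
ft_force: [0.6, 0.4, -1.3]
grip_width: 0.0505
```

```bash
cat >> t.py <<'E'
cb2=np.array([.4425,.0487]);yb2=d(76.2);ub2=np.array([np.cos(yb2),np.sin(yb2)]);zd2=(np.sin(yb2),-np.cos(yb2),0)
def over2(off,z):
    p=cb2-off*ub2;return pose((0,0,-1),zd2,(p[0],p[1],z))
E
python3 - <<'E'
from t import *
T=rep()
plan(T,over2(0,.265))
E
```

```text
t 10.43 p [ 0.5034 -0.089   0.33  ] x [ 0.0104 -0.0286 -0.9995] z [ 0.9657 -0.259   0.0174] q [-0.1683  0.301  -0.1136  1.1412 -0.0265  1.6646] F [ 0.5589  0.3857 -1.2546] w 0.0505
 grasp pt [ 0.505  -0.0935  0.1751]
total shift [ 0.0604  0.1188 -0.0956] rot [-0.0214  0.0172  0.0251] rows 5 
 row: [ 0.0125  0.0238 -0.0188] [-0.0043  0.0034  0.005 ]
```

Emit:
arm_command(moves=[0.0125,0.0238,-0.0188,-0.004,0.0034,0.005,1,0.0125,0.0238,-0.0188,-0.004,0.0034,0.005,1,0.0125,0.0238,-0.0188,-0.004,0.0034,0.005,1,0.0125,0.0238,-0.0188,-0.004,0.0034,0.005,1,0.0125,0.0238,-0.0188,-0.004,0.0034,0.005,1,0,0,0,0,0,0,1])

```text
clock: 10.93
eef_pos: [0.435, 0.0595, 0.2651]
tool_rot: [0.083, 0.702, -0.082, 0.703]
ft_force: [-0.2, -0.2, -1.7]
grip_width: 0.0506
```

```bash
python3 - <<'E'
from t import *
T=rep()
plan(T,over2(0,.255))
E
```

```text
t 10.93 p [0.435  0.0595 0.2651] x [ 0.0017  0.0008 -1.    ] z [ 0.973  -0.2309  0.0015] q [ 0.1357  0.2397 -0.3878  0.9414  0.0006  1.9395] F [-0.1915 -0.2355 -1.6614] w 0.0506
 grasp pt [0.4353 0.0596 0.1101]
total shift [ 0.0101 -0.0088  0.0097] rot [ 0.0079  0.0015 -0.0012] rows 1 
 row: [ 0.0101 -0.0088  0.0097] [ 0.0079  0.0015 -0.0012]
```

Emit:
arm_command(moves=[0.007,-0.0075,0.008,0.008,0.0015,0,1,0,0,0,0,0,0,1])

```text
clock: 11.1
eef_pos: [0.4402, 0.0515, 0.2576]
tool_rot: [0.083, 0.703, -0.083, 0.702]
ft_force: [0.8, 0.0, -2.5]
grip_width: 0.0506
```

```bash
python3 - <<'E'
from t import *
T=rep()
for n in("top","side"):
    cv2.imwrite(f"pics/k_{n}.png",bot.camera(n)[:,:,::-1])
crop("pics/k_side.png","pics/k1.png",310,200,110,145,5)
crop("pics/k_top.png","pics/k2.png",240,255,110,70,7)
T=rep()
plan(T,over2(0,.245))
E
```

```text
t 11.1 p [0.4402 0.0515 0.2576] x [-0.0012  0.0007 -1.    ] z [ 0.9723 -0.2339 -0.0013] q [ 0.1162  0.2576 -0.3864  0.9279  0.0009  1.9231] F [ 0.8147  0.0107 -2.4907] w 0.0506
 grasp pt [0.44   0.0516 0.1026]
t 11.2 p [0.4406 0.0514 0.2587] x [ 0.0003  0.0018 -1.    ] z [ 0.972  -0.2352 -0.0002] q [ 0.1157  0.2564 -0.3849  0.9291  0.0018  1.9239] F [-0.3007 -0.0555 -2.0563] w 0.0506
 grasp pt [0.4407 0.0517 0.1037]
total shift [ 0.0137 -0.0022  0.0024] rot [ 0.0035 -0.0002 -0.0019] rows 1 
 row: [ 0.0137 -0.0022  0.0024] [ 0.0035 -0.0002 -0.0019]
```

View pics/k1.png

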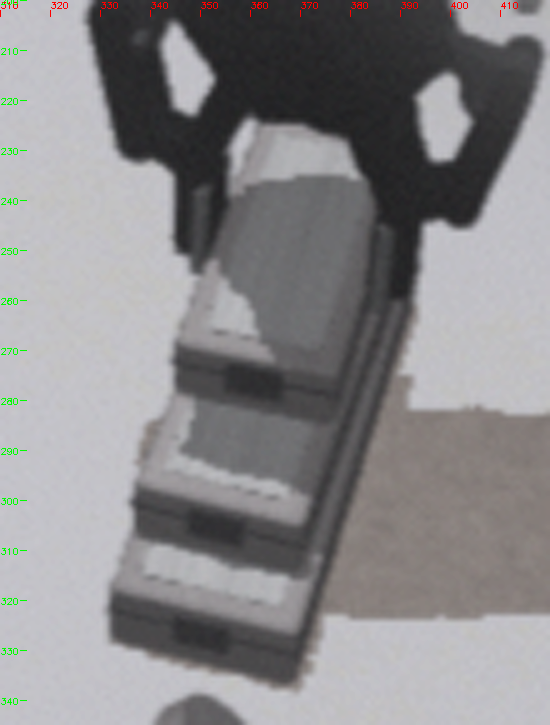

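View pics/k2.png

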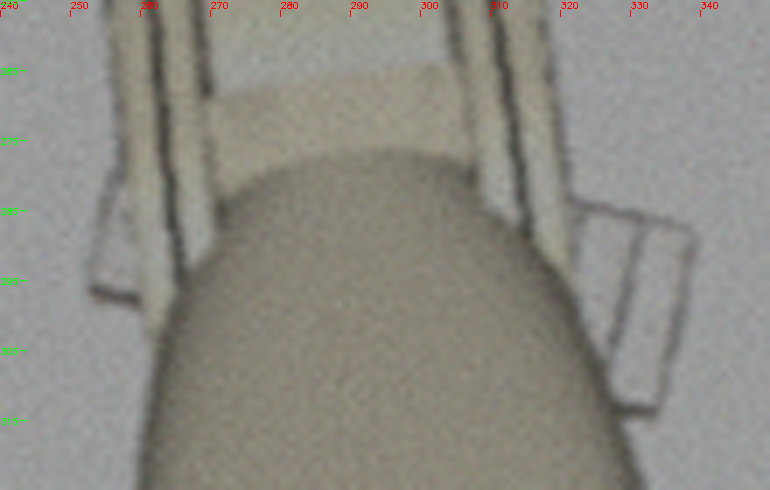

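```bash
python3 - <<'E'
from t import *
T,_=cur();tp=T[:2,3];w=np.array([-ub2[1],ub2[0]])
for z in(.1035,.1045,.1055):
    a=onz("side",344.6,268.,z)[:2];b=onz("side",377,275.2,z)[:2];m=(a+b)/2-tp
    print(np.linalg.norm(a-b),m@ub2,m@w)
E
```

```text
0.050765077781899724 0.05552472253172669 0.0006101400244917535
0.050674562783473584 0.056545819220720474 0.000813693667305629
0.05058404778504741 0.057566915909714314 0.0010172473101195177
```

```bash
python3 - <<'E'
from t import *
T,_=cur();plan(T,over2(0,.239),n=2)
E
```

```text
total shift [ 0.0197 -0.0023  0.0025] rot [ 0.0035 -0.0002 -0.0019] rows 2 
 row: [ 0.0098 -0.0011  0.0012] [ 0.0017 -0.0001 -0.0009]
```

Emit:
arm_command(moves=[0.0095,-0.0012,0.0012,0.0017,0,-0.001,1,0.009,-0.001,0.001,0.0017,0,-0.001,1])

```text
clock: 11.37
eef_pos: [0.4445, 0.0474, 0.2415]
tool_rot: [0.086, 0.7, -0.086, 0.704]
ft_force: [0.6, 0.1, -2.1]
grip_width: 0.0509
```

```bash
python3 - <<'E'
from t import *
T=rep();plan(T,over2(0,.234))
E
```

```text
t 11.37 p [0.4445 0.0474 0.2415] x [ 0.0058  0.0004 -1.    ] z [ 0.9704 -0.2415  0.0055] q [ 0.1063  0.2825 -0.4025  0.88   -0.0002  1.921 ] F [ 0.6254  0.0885 -2.112 ] w 0.0509
 grasp pt [0.4454 0.0474 0.0865]
total shift [ 0.0075  0.0008 -0.0023] rot [-0.0031  0.0055 -0.0018] rows 1 
 row: [ 0.0075  0.0008 -0.0023] [-0.0031  0.0055 -0.0018]
```

Emit:
arm_command(moves=[0.004,0.0008,-0.002,-0.003,0.005,-0.0015,1,0.002,0,0,0,0,0,1])

```text
clock: 11.53
eef_pos: [0.4429, 0.0472, 0.2335]
tool_rot: [0.086, 0.702, -0.086, 0.701]
ft_force: [0.5, 0.3, -2.1]
grip_width: 0.0508
```

```bash
python3 - <<'E'
from t import *
T=rep();plan(T,over2(0,.233))
E
```

```text
t 11.53 p [0.4429 0.0472 0.2335] x [-0.0014 -0.0002 -1.    ] z [ 0.9704 -0.2416 -0.0013] q [ 0.1062  0.2935 -0.4128  0.8659 -0.0001  1.921 ] F [ 0.5207  0.331  -2.1237] w 0.0508
 grasp pt [0.4426 0.0472 0.0785]
total shift [ 0.0005  0.0014 -0.0007] rot [-0.0031 -0.0013  0.0005] rows 1 
 row: [ 0.0005  0.0014 -0.0007] [-0.0031 -0.0013  0.0005]
```

Emit:
arm_command(moves=[0.0005,0.0014,-0.0006,-0.003,-0.0013,0,1,0.0008,0,0,0,0,0,1])

```text
clock: 11.7
eef_pos: [0.4426, 0.0479, 0.2323]
tool_rot: [0.085, 0.702, -0.086, 0.702]
ft_force: [-5.7, 0.8, 17.7]
grip_width: 0.0506
```

```bash
python3 - <<'E'
from t import *
T=rep();plan(T,over2(0,.232))
E
```

```text
t 11.7 p [0.4426 0.0479 0.2323] x [-0.0009 -0.0018 -1.    ] z [ 0.9707 -0.2403 -0.0004] q [ 0.1083  0.2948 -0.4148  0.8623 -0.0017  1.9218] F [-5.6976  0.7536 17.7493] w 0.0506
 grasp pt [0.4425 0.0476 0.0773]
total shift [ 0.0003  0.0007 -0.0003] rot [-0.0019 -0.0004  0.0019] rows 1 
 row: [ 0.0003  0.0007 -0.0003] [-0.0019 -0.0004  0.0019]
```

Emit:
arm_command(moves=[-0.0004,0,0,0,0,0,1,0,0,0,0,0,0,-1,0,0,0,0,0,0,-1,0,0,0,0,0,0,-1,-0.02,0,0,0,0,0,-1,-0.03,0,0,0,0,0,-1,-0.035,0,0,0,0,0,-1,-0.035,0,0,0,0,0,-1])

```text
clock: 12.37
eef_pos: [0.44, 0.0482, 0.3501]
tool_rot: [0.084, 0.708, -0.087, 0.696]
ft_force: [0.5, 0.9, 0.2]
grip_width: 0.0855
```

```bash
python3 - <<'E'
from t import *
T=rep()
# lid grasp: tool x = -lup, z = -la or la
for s in(1,-1):
    A=pose(-lup,s*la,lc+lup*(.055-.009+.155+.09)); plan(T,A)
print(A)
E
```

```text
t 12.37 p [0.44   0.0482 0.3501] x [-0.0165 -0.0029 -0.9999] z [ 0.9707 -0.2396 -0.0154] q [ 0.1093  0.1692 -0.2317  1.1866 -0.0011  1.9221] F [0.4893 0.8652 0.2411] w 0.0855
 grasp pt [0.4375 0.0477 0.1951]
total shift [0.037  0.2886 0.0868] rot [ 2.5508 -0.1855 -0.7079] rows 25 
 row: [-0.0033  0.0095 -0.0132] [ 0.102  -0.0074 -0.0283]
total shift [0.037  0.2886 0.0868] rot [-0.4942  0.5296 -0.1388] rows 9 
 row: [-0.0007  0.0296  0.0173] [-0.0549  0.0588 -0.0154]
[[-0.5114 -0.2622  0.8184  0.5928]
 [-0.1389  0.965   0.2223  0.3074]
 [-0.848  -0.     -0.5299  0.3098]
 [ 0.      0.      0.      1.    ]]
```

Emit:
arm_command(moves=[-0.0007,0.0296,0.0173,-0.055,0.059,-0.0154,-1,-0.0007,0.0296,0.0173,-0.055,0.059,-0.0154,-1,-0.0007,0.0296,0.0173,-0.055,0.059,-0.0154,-1,-0.0007,0.0296,0.0173,-0.055,0.059,-0.0154,-1,-0.0007,0.0296,0.0173,-0.055,0.059,-0.0154,-1,-0.0007,0.0296,0.0173,-0.055,0.059,-0.0154,-1,-0.0007,0.0296,0.0173,-0.055,0.059,-0.0154,-1,-0.0007,0.0296,0.0173,-0.055,0.059,-0.0154,-1,-0.0007,0.0296,0.0173,-0.055,0.059,-0.0154,-1])

```text
clock: 13.12
eef_pos: [0.5984, 0.3128, 0.3307]
tool_rot: [-0.119, 0.862, 0.069, 0.487]
ft_force: [1.7, 0.1, 0.3]
grip_width: 0.0855
```

```bash
python3 - <<'E'
from t import *
T=rep()
A=pose(-lup,-la,lc+lup*(.055-.009+.155+.06)); plan(T,A)
for n in("top","side"):
    cv2.imwrite(f"pics/l_{n}.png",bot.camera(n)[:,:,::-1])
crop("pics/l_top.png","pics/l2.png",240,255,110,70,7)
E
```

```text
t 13.12 p [0.5984 0.3128 0.3307] x [-0.4971 -0.1384 -0.8566] z [ 0.8238  0.2348 -0.516 ] q [0.4627 0.9499 0.9339 2.0889 0.0982 1.7298] F [1.6916 0.0719 0.3341] w 0.0855
 grasp pt [0.5214 0.2913 0.1979]
total shift [ 0.0515 -0.0035  0.0044] rot [0.0106 0.0163 0.0033] rows 2 
 row: [ 0.0257 -0.0018  0.0023] [0.0053 0.0082 0.0016]
```

View pics/l2.png

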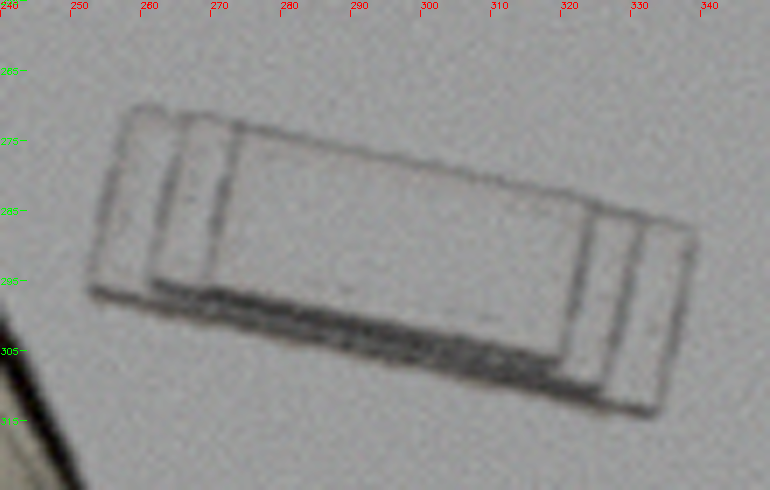

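View pics/l_side.png

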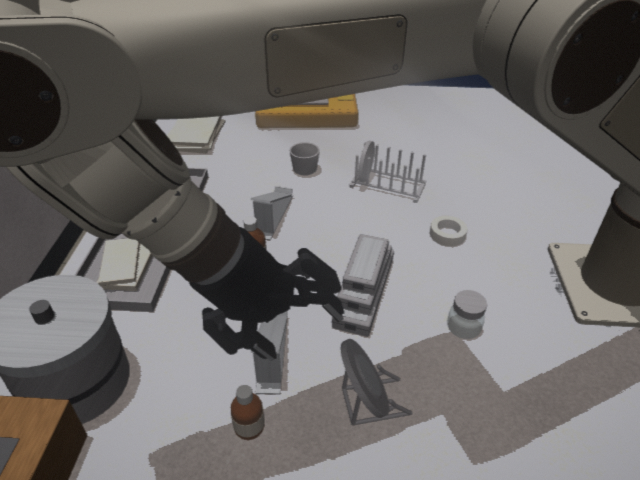

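View pics/l_top.png

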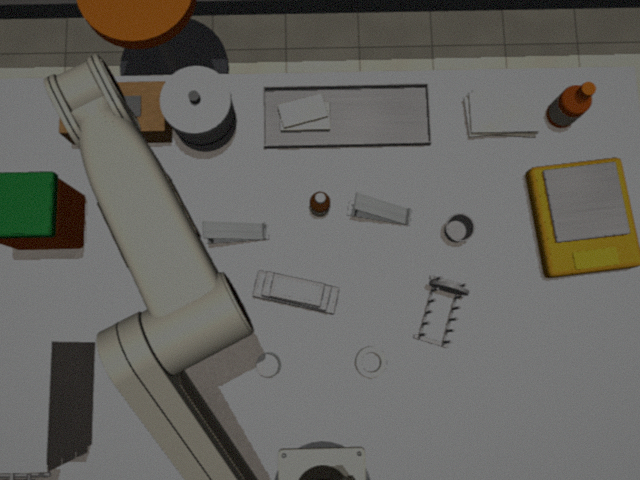

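The pile is three cases, centred, with end gaps of about 50 and 46 crop pixels (under 1 mm difference). The gripper is lined up above the lid. q4 = 2.09 is near its limit but drops as the tool descends.

Emit:
arm_command(moves=[0.02,-0.0018,0.0023,0.005,0.008,0.0016,-1,0.02,-0.0018,0.0023,0.005,0.008,0.0016,-1])

```text
clock: 13.38
eef_pos: [0.586, 0.3135, 0.2756]
tool_rot: [-0.12, 0.869, 0.065, 0.475]
ft_force: [0.1, 0.0, -2.0]
grip_width: 0.0855
```

```bash
python3 - <<'E'
from t import *
T=rep()
A=pose(-lup,-la,lc+lup*(.055-.009+.155+.03)); plan(T,A)
E
```

```text
t 13.38 p [0.586  0.3135 0.2756] x [-0.519  -0.1473 -0.842 ] z [ 0.8109  0.2267 -0.5395] q [0.4708 0.9464 0.7768 1.9625 0.1044 1.7383] F [ 0.0521  0.0472 -1.9904] w 0.0855
 grasp pt [0.5056 0.2907 0.145 ]
total shift [ 0.0285 -0.0074 -0.0137] rot [ 0.0062 -0.0113  0.006 ] rows 1 
 row: [ 0.0285 -0.0074 -0.0137] [ 0.0062 -0.0113  0.006 ]
```

Emit:
arm_command(moves=[0.012,-0.007,-0.012,0.006,-0.011,0.006,-1,0,0,0,0,0,0,-1])

```text
clock: 13.55
eef_pos: [0.5688, 0.3013, 0.2626]
tool_rot: [-0.117, 0.87, 0.062, 0.474]
ft_force: [-0.2, -1.0, -0.1]
grip_width: 0.0853
```

```bash
python3 - <<'E'
from t import *
T=rep()
A=pose(-lup,-la,lc+lup*(.055-.009+.155)); plan(T,A)
for n in("side","top"):
    cv2.imwrite(f"pics/m_{n}.png",bot.camera(n)[:,:,::-1])
crop("pics/m_side.png","pics/m1.png",260,260,160,160,5)
E
```

```text
t 13.55 p [0.5688 0.3013 0.2626] x [-0.5229 -0.1458 -0.8398] z [ 0.8107  0.2192 -0.5429] q [0.466  0.8994 0.6467 1.8834 0.1049 1.741 ] F [-0.2325 -1.0041 -0.0873] w 0.0853
 grasp pt [0.4877 0.2787 0.1325]
total shift [ 0.0369 -0.0003 -0.0034] rot [-0.001  -0.0153  0.0036] rows 2 
 row: [ 0.0185 -0.0002 -0.0018] [-0.0005 -0.0077  0.0018]
```

View pics/m1.png

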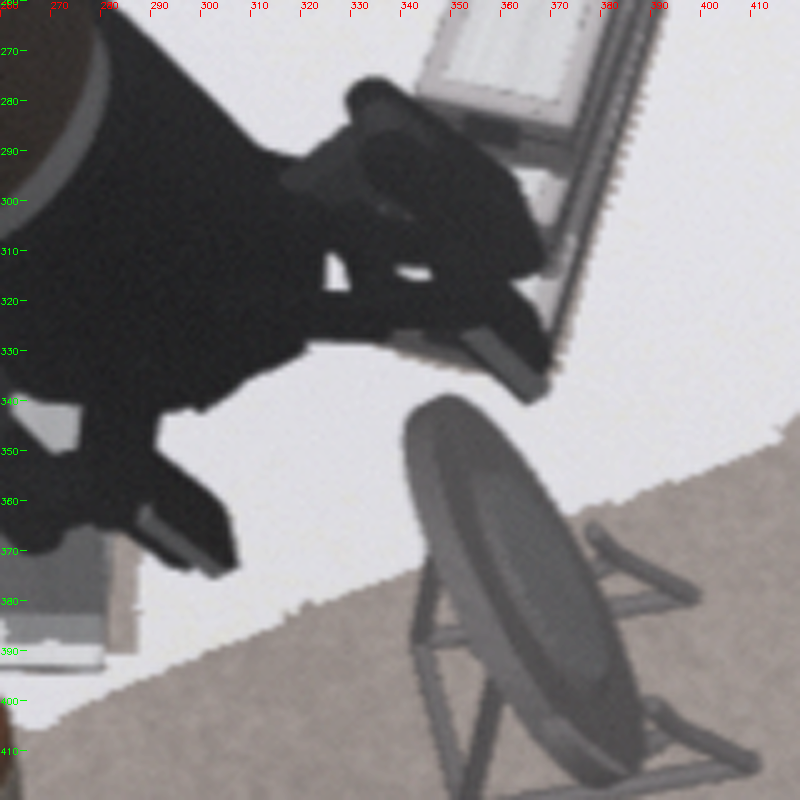

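Emit:
arm_command(moves=[0.012,0,-0.0018,0,-0.008,0.002,-1,0.01,0,-0.0015,0,-0.007,0.0015,-1])

```text
clock: 13.82
eef_pos: [0.5599, 0.2998, 0.2526]
tool_rot: [-0.113, 0.863, 0.066, 0.489]
ft_force: [0.0, -1.0, 0.4]
grip_width: 0.085
```

```bash
python3 - <<'E'
from t import *
T=rep()
A=pose(-lup,-la,lc+lup*.209); plan(T,A)
E
```

```text
t 13.82 p [0.5599 0.2998 0.2526] x [-0.4969 -0.1306 -0.8579] z [ 0.8278  0.2254 -0.5137] q [0.4694 0.8651 0.5628 1.7981 0.1085 1.7461] F [ 0.0181 -0.9534  0.4454] w 0.085
 grasp pt [0.4828 0.2795 0.1197]
total shift [ 0.0156 -0.0013 -0.0019] rot [ 0.0006  0.019  -0.0043] rows 1 
 row: [ 0.0156 -0.0013 -0.0019] [ 0.0006  0.019  -0.0043]
```

Emit:
arm_command(moves=[0.01,-0.001,-0.002,0,0.018,-0.004,-1,0.004,0,0,0,0,0,-1])

```text
clock: 13.98
eef_pos: [0.5527, 0.2969, 0.2449]
tool_rot: [-0.115, 0.865, 0.066, 0.484]
ft_force: [0.8, -0.6, -0.4]
grip_width: 0.0854
```

```bash
python3 - <<'E'
from t import *
T=rep()
A=pose(-lup,-la,lc+lup*.209); plan(T,A)
cv2.imwrite(f"pics/n_side.png",bot.camera("side")[:,:,::-1])
crop("pics/n_side.png","pics/n1.png",260,260,160,160,5)
E
```

```text
t 13.98 p [0.5527 0.2969 0.2449] x [-0.505  -0.1355 -0.8524] z [ 0.8223  0.2247 -0.5228] q [0.4706 0.8589 0.5261 1.7786 0.1084 1.7452] F [ 0.8372 -0.5665 -0.372 ] w 0.0854
 grasp pt [0.4744 0.2759 0.1127]
total shift [ 0.005  -0.0004  0.0007] rot [ 0.0012  0.0083 -0.0017] rows 1 
 row: [ 0.005  -0.0004  0.0007] [ 0.0012  0.0083 -0.0017]
```

View pics/n1.png

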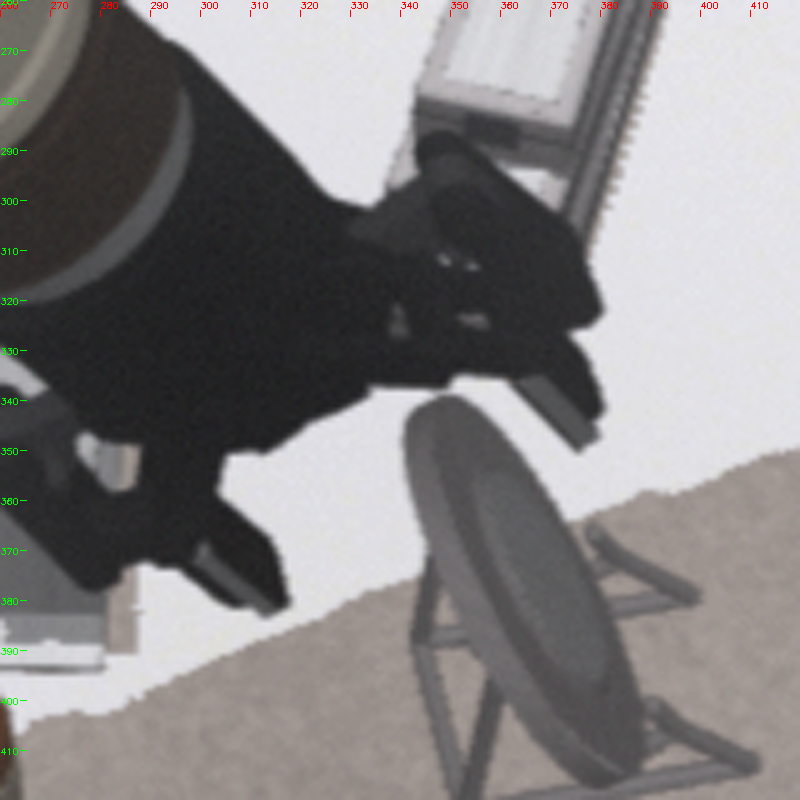

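Emit:
arm_command(moves=[0.004,0,0.0007,0.001,0.008,-0.0015,-1,0,0,0,0,0,0,0.4,0,0,0,0,0,0,0.4,0,0,0,0,0,0,0.4])

```text
clock: 14.37
eef_pos: [0.5532, 0.2974, 0.2433]
tool_rot: [-0.115, 0.865, 0.065, 0.483]
ft_force: [0.3, 0.4, 0.5]
grip_width: 0.0513
```

```bash
python3 - <<'E'
from t import *
T=rep()
A=pose(-lup,-la,lc+lup*.209); plan(T,A)
cv2.imwrite(f"pics/o_side.png",bot.camera("side")[:,:,::-1])
cv2.imwrite(f"pics/o_top.png",bot.camera("top")[:,:,::-1])
crop("pics/o_side.png","pics/o1.png",260,260,160,160,5)
E
```

```text
t 14.37 p [0.5532 0.2974 0.2433] x [-0.5067 -0.1362 -0.8513] z [ 0.8214  0.2239 -0.5246] q [0.4708 0.8625 0.5286 1.7795 0.1086 1.7458] F [0.2744 0.3636 0.469 ] w 0.0513
 grasp pt [0.4746 0.2762 0.1114]
total shift [ 0.004  -0.0007 -0.0006] rot [ 0.0007  0.0062 -0.0014] rows 1 
 row: [ 0.004  -0.0007 -0.0006] [ 0.0007  0.0062 -0.0014]
```

View pics/o1.png

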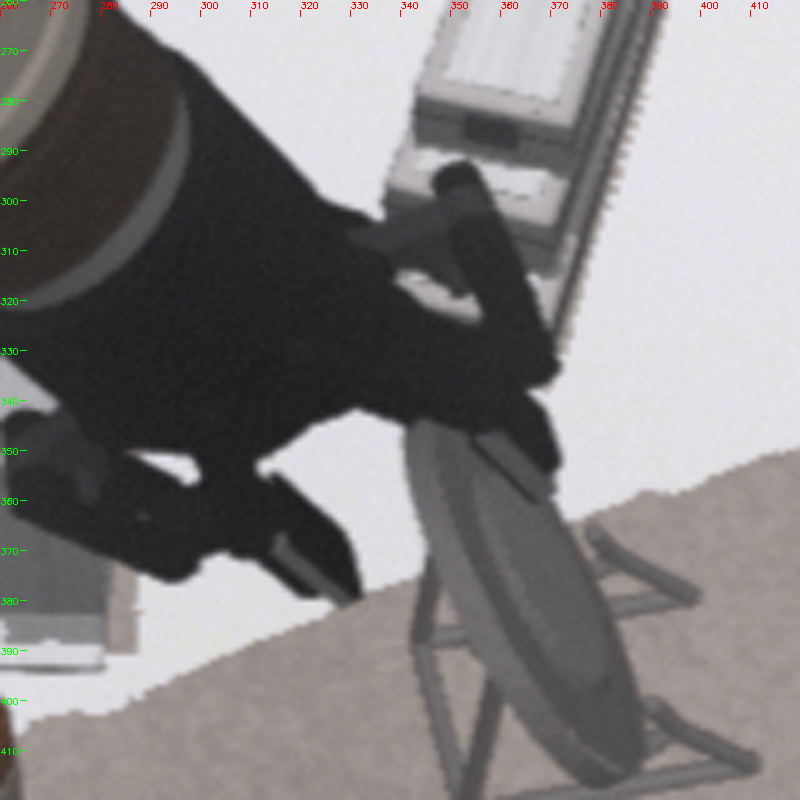

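Emit:
arm_command(moves=[0.003,-0.0005,-0.0006,0,0.006,-0.001,1,0,0,0,0,0,0,1,0,0,0,0,0,0,1,0,0,0,0,0,0,1])

```text
clock: 14.8
eef_pos: [0.5509, 0.2962, 0.2415]
tool_rot: [-0.115, 0.867, 0.064, 0.48]
ft_force: [0.4, -0.4, -1.2]
grip_width: 0.0075
```

```bash
python3 - <<'E'
from t import *
T=rep()
A=pose(-lup,-la,lc+lup*.209); plan(T,A)
E
```

```text
t 14.8 p [0.5509 0.2962 0.2415] x [-0.5125 -0.1386 -0.8474] z [ 0.8177  0.2224 -0.5309] q [0.4706 0.8621 0.5206 1.7793 0.1091 1.7453] F [ 0.4435 -0.4091 -1.1738] w 0.0075
 grasp pt [0.4715 0.2747 0.1102]
total shift [ 0.0011 -0.0001  0.0006] rot [ 0.0003 -0.0012 -0.0006] rows 1 
 row: [ 0.0011 -0.0001  0.0006] [ 0.0003 -0.0012 -0.0006]
```

Emit:
arm_command(moves=[0,0,0,0,0,0,1,-0.005,0,0,0,0,0,1,-0.015,0,0,0,0,0,1,-0.02,0,0,0,0,0,1,-0.02,0,0,0,0,0,1])

```text
clock: 15.22
eef_pos: [0.5811, 0.3044, 0.2891]
tool_rot: [-0.117, 0.869, 0.063, 0.476]
ft_force: [1.1, 0.1, -1.0]
grip_width: 0.0078
```

```bash
python3 - <<'E'
from t import *
T=rep()
cv2.imwrite(f"pics/p_side.png",bot.camera("side")[:,:,::-1])
crop("pics/p_side.png","pics/p1.png",260,240,160,180,4)
E
```

```text
t 15.22 p [0.5811 0.3044 0.2891] x [-0.5187 -0.1432 -0.8429] z [ 0.8133  0.2214 -0.5381] q [0.4621 0.9153 0.7497 1.9648 0.1033 1.7369] F [ 1.1482  0.0782 -1.0184] w 0.0078
 grasp pt [0.5007 0.2822 0.1585]
```

View pics/p1.png

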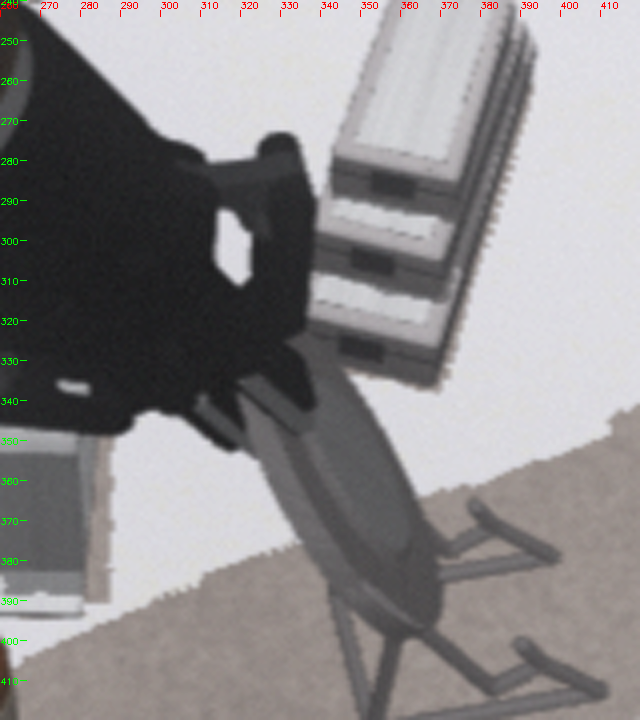

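Lid held, clear of the stubs. I'll raise it, bring it upright and carry it to the rack.

Emit:
arm_command(moves=[-0.018,0,0,0,0,0,1,-0.015,0,0,0,0.06,0,1])

```text
clock: 15.43
eef_pos: [0.5962, 0.3078, 0.3187]
tool_rot: [-0.118, 0.881, 0.061, 0.454]
ft_force: [-15.2, -7.7, 12.2]
grip_width: 0.008
```

```bash
cat >> t.py <<'E'
yr=d(-18.1);ur=np.array([np.cos(yr),np.sin(yr)]);cr=np.array([.393,-.276])
def rk(s,z,dx=0,dy=0):
    p=cr+(s+dx)*ur+dy*np.array([-ur[1],ur[0]]);return pose((0,0,-1),(ur[0],ur[1],0),(p[0],p[1],z))
E
python3 - <<'E'
from t import *
T=rep()
A=pose((0,0,-1),(.966,.259,0),(.54,.27,.385)); plan(T,A)
A=pose((0,0,-1),(.966,.1,0),(.52,.2,.385)); plan(T,A)
B=rk(-.026,.38);plan(A,B)
E
```

```text
t 15.43 p [0.5962 0.3078 0.3187] x [-0.5604 -0.1531 -0.814 ] z [ 0.7853  0.2143 -0.5809] q [0.4555 0.988  0.9559 2.1501 0.1092 1.7253] F [-15.2274  -7.7396  12.2024] w 0.008
 grasp pt [0.5093 0.2841 0.1926]
total shift [-0.0167 -0.0217 -0.0907] rot [ 0.0044 -0.6198  0.0015] rows 6 
 row: [-0.0067 -0.0036 -0.0141] [ 0.0007 -0.1033  0.0003]
total shift [ 0.0053 -0.0839 -0.1214] rot [ 0.1581 -0.6184  0.0507] rows 6 
 row: [-0.0046 -0.0153 -0.0191] [ 0.0263 -0.1031  0.0085]
total shift [ 0.005  -0.4498 -0.1991] rot [0.4191 0.     0.    ] rows 14 
 row: [ 0.0004 -0.0345 -0.0078] [0.0299 0.     0.    ]
```

I got the turn's sign wrong and q4 went up to its limit. Turning back the correct way right away.

Emit:
arm_command(moves=[-0.003,0,-0.005,0,-0.09,0,1,-0.004,-0.004,-0.012,0,-0.1,0,1])

```text
clock: 15.6
eef_pos: [0.5944, 0.3042, 0.3149]
tool_rot: [-0.113, 0.837, 0.07, 0.531]
ft_force: [0.5, -0.7, -0.5]
grip_width: 0.0073
```

```bash
python3 - <<'E'
from t import *
T=rep()
A=pose((0,0,-1),(.966,.1,0),(.52,.2,.385)); plan(T,A)
cv2.imwrite(f"pics/q_side.png",bot.camera("side")[:,:,::-1])
E
```

```text
t 15.6 p [0.5944 0.3042 0.3149] x [-0.4109 -0.1147 -0.9044] z [ 0.873   0.2364 -0.4267] q [0.4577 0.8639 0.7499 1.891  0.0787 1.7459] F [ 0.5017 -0.6988 -0.5042] w 0.0073
 grasp pt [0.5307 0.2864 0.1747]
total shift [-0.0209 -0.0812 -0.1195] rot [ 0.1594 -0.4396  0.0388] rows 5 
 row: [-0.0086 -0.0177 -0.0219] [ 0.0319 -0.0879  0.0078]
```

View pics/q_side.png

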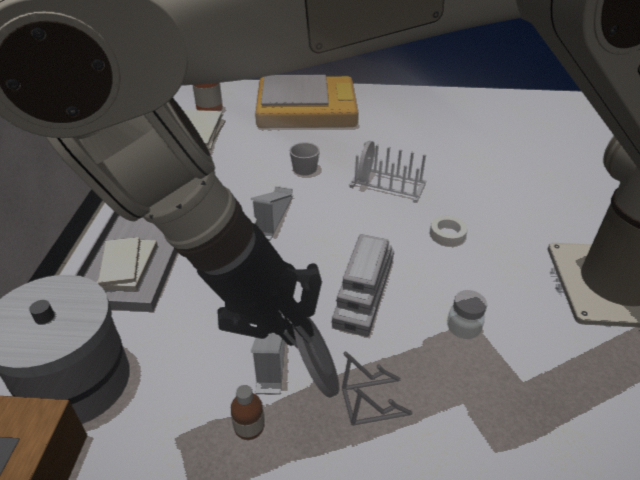

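Emit:
arm_command(moves=[-0.02,0,-0.005,0,-0.05,0,1,-0.012,-0.018,-0.022,0.032,-0.088,0.008,1,-0.006,-0.018,-0.022,0.032,-0.088,0.008,1,-0.004,-0.018,-0.022,0.032,-0.088,0.008,1,0,-0.018,-0.022,0.032,-0.088,0.008,1])

```text
clock: 16.07
eef_pos: [0.5382, 0.2196, 0.3784]
tool_rot: [-0.048, 0.715, 0.047, 0.696]
ft_force: [1.1, 0.7, -0.7]
grip_width: 0.0072
```

```bash
python3 - <<'E'
from t import *
T=rep()
plan(T,rk(-.026,.37))
E
```

```text
t 16.07 p [0.5382 0.2196 0.3784] x [-0.0259 -0.0035 -0.9997] z [ 0.9907  0.1337 -0.0261] q [0.386  0.4262 0.1999 1.3697 0.0066 1.8225] F [ 1.0842  0.662  -0.7084] w 0.0072
 grasp pt [0.5342 0.2191 0.2234]
total shift [ 0.0145 -0.4604 -0.2333] rot [ 0.45   -0.0257  0.0058] rows 15 
 row: [ 0.0007 -0.0335 -0.0089] [ 0.03   -0.0017  0.0004]
```

Emit:
arm_command(moves=[0,-0.0335,-0.009,0.03,-0.0017,0,1,0,-0.0335,-0.009,0.03,-0.0017,0,1,0,-0.0335,-0.009,0.03,-0.0017,0,1,0,-0.0335,-0.009,0.03,-0.0017,0,1,0,-0.0335,-0.009,0.03,-0.0017,0,1,0,-0.0335,-0.009,0.03,-0.0017,0,1,0,-0.0335,-0.009,0.03,-0.0017,0,1,0,-0.0335,-0.009,0.03,-0.0017,0,1,0,-0.0335,-0.009,0.03,-0.0017,0,1,0,-0.0335,-0.009,0.03,-0.0017,0,1,0,-0.0335,-0.009,0.03,-0.0017,0,1,0,-0.0335,-0.009,0.03,-0.0017,0,1,0,-0.0335,-0.009,0.03,-0.0017,0,1])

```text
clock: 17.15
eef_pos: [0.3884, -0.2225, 0.4192]
tool_rot: [0.093, 0.684, -0.093, 0.718]
ft_force: [0.1, -0.4, -2.1]
grip_width: 0.0075
```

```bash
python3 - <<'E'
from t import *
T=rep()
plan(T,rk(-.026,.36))
E
```

```text
t 17.15 p [ 0.3884 -0.2225  0.4192] x [ 0.0479 -0.0059 -0.9988] z [ 0.9643 -0.2604  0.0478] q [-0.5258  0.1102 -0.1175  1.2986  0.019   1.309 ] F [ 0.1217 -0.3955 -2.0872] w 0.0075
 grasp pt [ 0.3958 -0.2234  0.2644]
total shift [ 0.0584 -0.0495 -0.0104] rot [ 0.0523  0.0476 -0.0081] rows 3 
 row: [ 0.0196 -0.0165 -0.0029] [ 0.0174  0.0159 -0.0027]
```

Emit:
arm_command(moves=[0.014,-0.0165,-0.003,0.017,0.016,-0.003,1,0.014,-0.0165,-0.003,0.017,0.016,-0.003,1,0.01,-0.01,-0.002,0.01,0.01,0,1])

```text
clock: 17.4
eef_pos: [0.3672, -0.2683, 0.3922]
tool_rot: [0.109, 0.691, -0.115, 0.705]
ft_force: [-0.6, 0.4, -2.4]
grip_width: 0.0079
```

```bash
python3 - <<'E'
from t import *
T=rep()
for n in("side","top"):
    cv2.imwrite(f"pics/r_{n}.png",bot.camera(n)[:,:,::-1])
crop("pics/r_side.png","pics/r1.png",330,40,130,170,4)
T=rep()
plan(T,rk(-.026,.34))
E
```

```text
t 17.4 p [ 0.3672 -0.2683  0.3922] x [ 0.0185 -0.0108 -0.9998] z [ 0.9496 -0.3129  0.021 ] q [-0.6316  0.1478 -0.1442  1.2574  0.0022  1.2575] F [-0.5746  0.3535 -2.4466] w 0.0079
 grasp pt [ 0.37   -0.2699  0.2372]
t 17.5 p [ 0.3672 -0.2678  0.3911] x [ 0.0168 -0.009  -0.9998] z [ 0.9496 -0.313   0.0187] q [-0.6309  0.1489 -0.1455  1.2575  0.0027  1.2583] F [-0.4935  0.3029 -1.0691] w 0.0074
 grasp pt [ 0.3698 -0.2692  0.2362]
total shift [0.0511 0.0004 0.0002] rot [-0.0025  0.0187  0.0033] rows 2 
 row: [0.0256 0.0002 0.0002] [-0.0012  0.0094  0.0016]
```

View pics/r1.png

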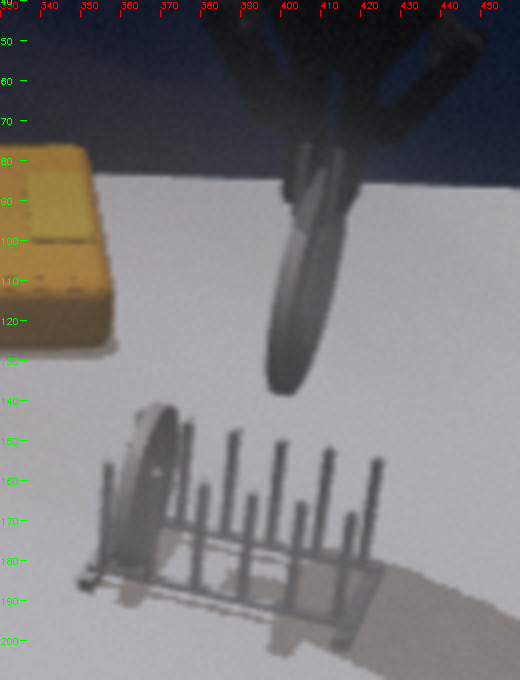

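View pics/r_top.png

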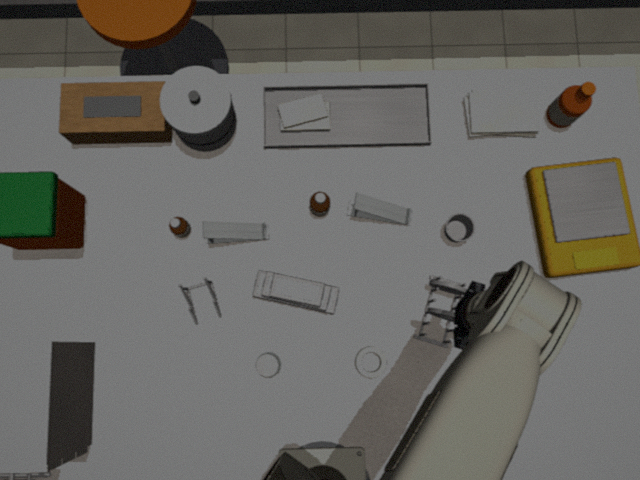

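```bash
python3 - <<'E'
from t import *
T,_=cur()
for L in (.255,.263,.27): print(L,proj("side",T[:3,3]+L*T[:3,0]))
c=T[:3,3]+.208*T[:3,0]; a=[]
for t in np.arange(0,2*np.pi,.05):
    for s in(-1,1): a.append(proj("side",c+s*.0045*T[:3,2]+.055*(np.cos(t)*T[:3,0]+np.sin(t)*T[:3,1])))
a=np.array(a);print("pred extent",a.min(0),a.max(0))
# slot -26 centre at tops & other points
for s in(-.039,-.026,-.013):
    for y in(-.028,.028):
        p=cr+s*ur+y*np.array([-ur[1],ur[0]]);print(s,y,proj("side",np.append(p,.078)))
E
```

```text
0.255 [403.9288 132.2113]
0.263 [403.434  135.7145]
0.27 [403.005  138.7519]
pred extent [396.3358  81.6096] [417.1836 139.4019]
-0.039 -0.028 [411.9662 152.416 ]
-0.039 0.028 [405.0699 165.771 ]
-0.026 -0.028 [405.974  151.1808]
-0.026 0.028 [398.8808 164.4459]
-0.013 -0.028 [400.0202 149.9535]
-0.013 0.028 [392.7329 163.1295]
```

Held-lid outline matches the prediction (left edge 396, bottom row 138.5 seen, against 396.3 and 139.4). I'll lower it towards slot −26.

Emit:
arm_command(moves=[0.02,0,0,-0.001,0.009,0.0016,1,0.018,0,0,-0.001,0.008,0.0016,1])

```text
clock: 17.67
eef_pos: [0.3692, -0.2692, 0.3603]
tool_rot: [0.11, 0.694, -0.113, 0.703]
ft_force: [1.2, -0.1, -1.9]
grip_width: 0.0076
```

```bash
python3 - <<'E'
from t import *
T=rep()
plan(T,rk(-.026,.32),n=2)
E
```

```text
t 17.67 p [ 0.3692 -0.2692  0.3603] x [ 0.0124 -0.0069 -0.9999] z [ 0.95   -0.3119  0.0139] q [-0.6304  0.1754 -0.1963  1.1851  0.0018  1.2576] F [ 1.1751 -0.0645 -1.9407] w 0.0076
 grasp pt [ 0.3711 -0.2702  0.2053]
total shift [ 0.0402  0.001  -0.0018] rot [-0.0013  0.0139  0.0027] rows 2 
 row: [ 0.0201  0.0005 -0.0008] [-0.0006  0.007   0.0013]
```

Emit:
arm_command(moves=[0.008,0.0005,-0.002,0,0.012,0.002,1,0.008,0,-0.001,0,0.004,0,1])

```text
clock: 17.83
eef_pos: [0.3674, -0.2671, 0.3462]
tool_rot: [0.111, 0.698, -0.111, 0.698]
ft_force: [0.0, 0.1, -1.9]
grip_width: 0.0074
```

```bash
python3 - <<'E'
from t import *
T=rep()
plan(T,rk(-.026,.31),n=2)
print("bottom err in rack x", (T[:2,3]+.263*T[:2,0]-cr)@ur+.026, "top",(T[:2,3]+.155*T[:2,0]-cr)@ur+.026)
E
```

```text
t 17.83 p [ 0.3674 -0.2671  0.3462] x [-0.0003 -0.0003 -1.    ] z [ 0.9506 -0.3103 -0.0002] q [-0.6284  0.187  -0.2202  1.1636 -0.0004  1.2579] F [ 0.0025  0.1253 -1.8627] w 0.0074
 grasp pt [ 0.3674 -0.2671  0.1912]
total shift [ 0.0362 -0.0005  0.0011] rot [ 0.0004 -0.0002  0.0004] rows 2 
 row: [ 0.0181 -0.0003  0.0005] [ 0.0002 -0.0001  0.0002]
bottom err in rack x -0.0010978806205917749 top -0.001081666492888416
```

Emit:
arm_command(moves=[0.012,0,0.0005,0,0,0,1,0.012,0,0.0005,0,0,0,1])

```text
clock: 18.0
eef_pos: [0.3697, -0.2669, 0.3249]
tool_rot: [0.11, 0.697, -0.111, 0.7]
ft_force: [-0.2, -0.3, -2.0]
grip_width: 0.0076
```

```bash
cat > rk.py <<'E'
from t import *
T=rep()
plan(T,rk(-.026,.27),n=2)
print("bottom err in rack x", (T[:2,3]+.263*T[:2,0]-cr)@ur+.026, "top",(T[:2,3]+.155*T[:2,0]-cr)@ur+.026)
E
python3 - <<'E'
import rk
from t import *
for n in("side","top"):
    cv2.imwrite(f"pics/s_{n}.png",bot.camera(n)[:,:,::-1])
crop("pics/s_side.png","pics/s1.png",340,80,100,130,6)
crop("pics/s_top.png","pics/s2.png",405,265,80,90,6)
E
```

```text
t 18.0 p [ 0.3697 -0.2669  0.3249] x [ 0.0038 -0.0027 -1.    ] z [ 0.9513 -0.3083  0.0044] q [-0.6253  0.2059 -0.2557  1.1045  0.0001  1.2588] F [-0.1715 -0.2657 -1.9554] w 0.0076
 grasp pt [ 0.3702 -0.2673  0.1699]
total shift [ 0.0549 -0.0013 -0.0012] rot [0.0025 0.0044 0.0014] rows 2 
 row: [ 0.0275 -0.0007 -0.0006] [0.0013 0.0022 0.0007]
bottom err in rack x 0.0021394499871197348 top 0.0016610861447527644
```

View pics/s1.png

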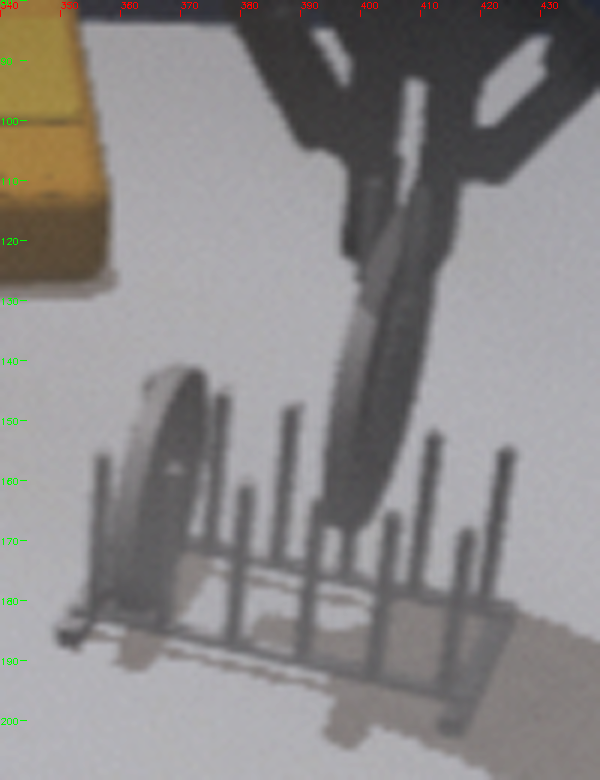

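The lid bottom (column 397, row 168) is between the near tines at columns 392 and 405, which is slot −26. Continuing down.

Emit:
arm_command(moves=[0.01,-0.0007,-0.0012,0.0013,0.003,0,1,0.01,0,-0.0005,0,0.001,0,1])

```text
clock: 18.27
eef_pos: [0.3686, -0.2668, 0.3062]
tool_rot: [0.109, 0.698, -0.111, 0.699]
ft_force: [0.2, -0.4, -1.9]
grip_width: 0.0076
```

```bash
python3 rk.py
```

```text
t 18.27 p [ 0.3686 -0.2668  0.3062] x [ 0.0017 -0.0027 -1.    ] z [ 0.9513 -0.3081  0.0024] q [-0.6263  0.2226 -0.2876  1.0577 -0.0012  1.2578] F [ 0.1831 -0.4117 -1.9485] w 0.0076
 grasp pt [ 0.3689 -0.2673  0.1512]
total shift [ 0.0362 -0.0011 -0.0001] rot [0.0027 0.0024 0.002 ] rows 2 
 row: [ 0.0181 -0.0005 -0.    ] [0.0013 0.0012 0.001 ]
bottom err in rack x 0.0006224069435640939 top 0.00035781208720284813
```

Emit:
arm_command(moves=[0.012,-0.0005,-0.0003,0.001,0.0015,0.001,1,0.01,-0.0005,0,0.001,0.001,0.001,1])

```text
clock: 18.43
eef_pos: [0.3686, -0.2678, 0.2842]
tool_rot: [0.11, 0.697, -0.111, 0.699]
ft_force: [-0.0, -0.1, -1.5]
grip_width: 0.0079
```

```bash
python3 rk.py
```

```text
t 18.43 p [ 0.3686 -0.2678  0.2842] x [ 0.0025 -0.0017 -1.    ] z [ 0.9509 -0.3094  0.0029] q [-0.6283  0.2465 -0.3201  1.0012  0.0001  1.2571] F [-0.0435 -0.1341 -1.4731] w 0.0079
 grasp pt [ 0.369  -0.268   0.1292]
total shift [ 0.0142 -0.0002 -0.0003] rot [0.0014 0.0029 0.0009] rows 2 
 row: [ 0.0071 -0.0001 -0.0001] [0.0007 0.0014 0.0004]
bottom err in rack x 0.000997005396306254 top 0.0006881104796336475
```

Emit:
arm_command(moves=[0.004,0,-0.0004,0.001,0.002,0,1,0.004,0,0,0,0.001,0,1])

```text
clock: 18.6
eef_pos: [0.3679, -0.2673, 0.2747]
tool_rot: [0.111, 0.699, -0.111, 0.698]
ft_force: [0.3, 0.9, -1.0]
grip_width: 0.0077
```

```bash
python3 rk.py
```

```text
t 18.6 p [ 0.3679 -0.2673  0.2747] x [-0.0019  0.0003 -1.    ] z [ 0.9506 -0.3103 -0.0019] q [-0.6281  0.2577 -0.3334  0.9814 -0.0009  1.2582] F [ 0.3132  0.8932 -0.9682] w 0.0077
 grasp pt [ 0.3676 -0.2673  0.1197]
total shift [ 0.0047 -0.0004  0.0005] rot [ 0.0004 -0.0019  0.0003] rows 2 
 row: [ 0.0024 -0.0002  0.0003] [ 0.0002 -0.0009  0.0002]
bottom err in rack x -0.00102830059601762 top -0.0008261834303220257
```

Emit:
arm_command(moves=[0.002,0,0.0004,0,-0.001,0,1,0.0015,0,0,0,0,0,1])

```text
clock: 18.77
eef_pos: [0.3683, -0.2674, 0.2707]
tool_rot: [0.111, 0.699, -0.111, 0.698]
ft_force: [-1.4, -0.7, 3.8]
grip_width: 0.0077
```

```bash
python3 rk.py
```

```text
t 18.77 p [ 0.3683 -0.2674  0.2707] x [-0.0015  0.0003 -1.    ] z [ 0.9507 -0.3102 -0.0016] q [-0.6278  0.2628 -0.3386  0.9708 -0.0007  1.2584] F [-1.3532 -0.6976  3.7632] w 0.0077
 grasp pt [ 0.368  -0.2673  0.1157]
total shift [ 0.0007 -0.0005  0.0002] rot [ 0.0005 -0.0016  0.0002] rows 2 
 row: [ 0.0003 -0.0003  0.0001] [ 0.0002 -0.0008  0.0001]
bottom err in rack x -0.0006189954445285015 top -0.000449454872698863
```

Emit:
arm_command(moves=[0.0008,-0.0003,0,0,-0.001,0,1])

```text
clock: 18.85
eef_pos: [0.3683, -0.2678, 0.2705]
tool_rot: [0.111, 0.698, -0.111, 0.698]
ft_force: [-2.8, 0.5, 6.7]
grip_width: 0.0074
```

```bash
python3 - <<'E'
import rk
from t import *
print(bot.get_obs()["ft_torque"])
for n in("side","top"):
    cv2.imwrite(f"pics/u_{n}.png",bot.camera(n)[:,:,::-1])
crop("pics/u_side.png","pics/u1.png",340,80,100,130,6)
E
```

```text
t 18.85 p [ 0.3683 -0.2678  0.2705] x [ 0.     -0.0005 -1.    ] z [ 0.9507 -0.3101  0.0002] q [-0.6285  0.2629 -0.3391  0.9684 -0.0004  1.2576] F [-2.7796  0.5462  6.6807] w 0.0074
 grasp pt [ 0.3684 -0.2679  0.1155]
total shift [ 0.0005 -0.0001 -0.    ] rot [0.0006 0.0002 0.0005] rows 2 
 row: [ 0.0002 -0.0001 -0.    ] [0.0003 0.0001 0.0002]
bottom err in rack x 6.500240421848658e-05 top 4.5509179581838116e-05
[ 0.4075  0.555  -0.0077]
```

View pics/u1.png

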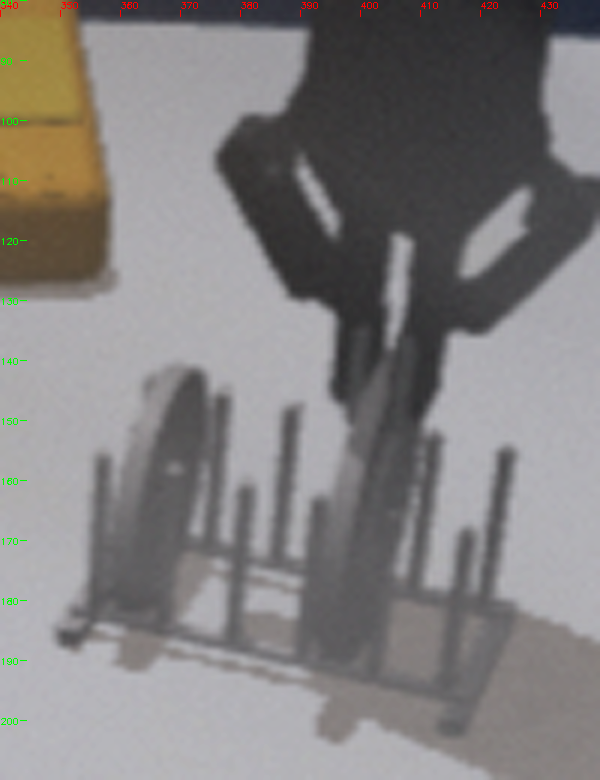

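Contact on the rails at 8 N, bottom of the lid below the rail line. Releasing gently.

Emit:
arm_command(moves=[0,0,0,0,0,0,0.75,0,0,0,0,0,0,0.6,0,0,0,0,0,0,0.3,0,0,0,0,0,0,0])

```text
clock: 19.28
eef_pos: [0.369, -0.2683, 0.2716]
tool_rot: [0.11, 0.697, -0.112, 0.7]
ft_force: [0.4, 0.3, 0.5]
grip_width: 0.0403
```

```bash
python3 - <<'E'
import rk
from t import *
for n in("side",):
    cv2.imwrite(f"pics/v_{n}.png",bot.camera(n)[:,:,::-1])
crop("pics/v_side.png","pics/v1.png",340,80,100,130,6)
E
```

```text
t 19.28 p [ 0.369  -0.2683  0.2716] x [ 0.0033 -0.0027 -1.    ] z [ 0.9506 -0.3104  0.004 ] q [-0.6287  0.2615 -0.3376  0.9674 -0.0003  1.2577] F [0.4026 0.3205 0.5205] w 0.0403
 grasp pt [ 0.3695 -0.2688  0.1166]
total shift [ 0.0016  0.0002 -0.0008] rot [0.0003 0.004  0.0016] rows 2 
 row: [ 0.0008  0.0001 -0.0004] [0.0001 0.002  0.0008]
bottom err in rack x 0.0018795796023065685 top 0.0014464226155126124
```

View pics/v1.png

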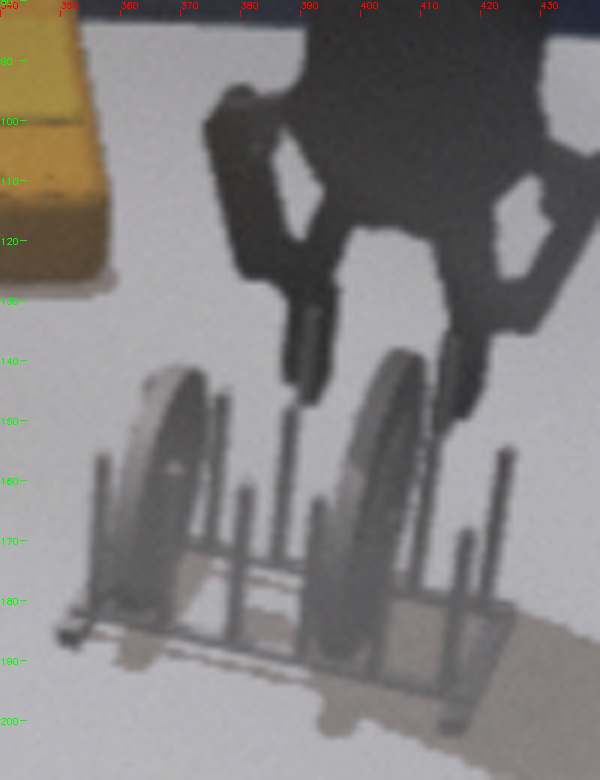

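The lid stands free in its slot at about (400,165), with the open fingers on either side. I'll retreat straight up.

Emit:
arm_command(moves=[-0.01,0,0,0,0,0,0,-0.02,0,0,0,0,0,0,-0.03,0,0,0,0,0,0,-0.03,0,0,0,0,0,0,-0.03,0,0,0,0,0,0,-0.02,0,-0.03,0,0,0,-0.5,0,0,-0.035,0,0,0,-1,0,0,-0.035,0,0,0,-1,0,0,-0.035,0,0,0,-1,0,0,0,0,0,0,-1])

```text
clock: 20.17
eef_pos: [0.2372, -0.2243, 0.4172]
tool_rot: [0.109, 0.698, -0.111, 0.699]
ft_force: [0.3, 1.0, -0.3]
grip_width: 0.0855
```

```bash
python3 - <<'E'
from t import *
rep()
for n in("side","top"):
    cv2.imwrite(f"pics/w_{n}.png",bot.camera(n)[:,:,::-1])
crop("pics/w_side.png","pics/w1.png",340,120,100,90,7)
crop("pics/w_top.png","pics/w2.png",405,265,80,90,6)
crop("pics/w_side.png","pics/w3.png",320,225,90,115,6)
crop("pics/w_top.png","pics/w4.png",240,255,110,70,7)
E
```

```text
t 20.17 p [ 0.2372 -0.2243  0.4172] x [ 0.0016 -0.0024 -1.    ] z [ 0.9517 -0.3069  0.0023] q [-0.7573 -0.1159 -0.3472  1.3366 -0.0006  1.1254] F [ 0.3482  1.0403 -0.2937] w 0.0855
 grasp pt [ 0.2374 -0.2247  0.2622]
```

View pics/w1.png

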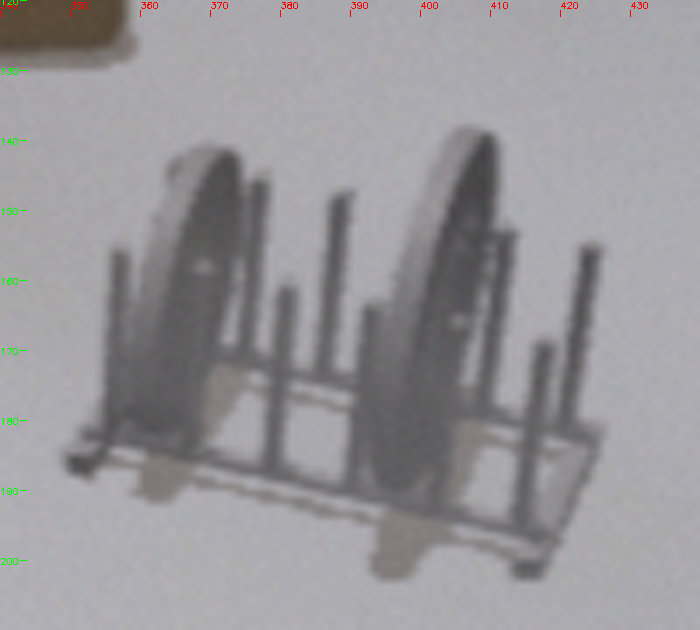

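View pics/w2.png

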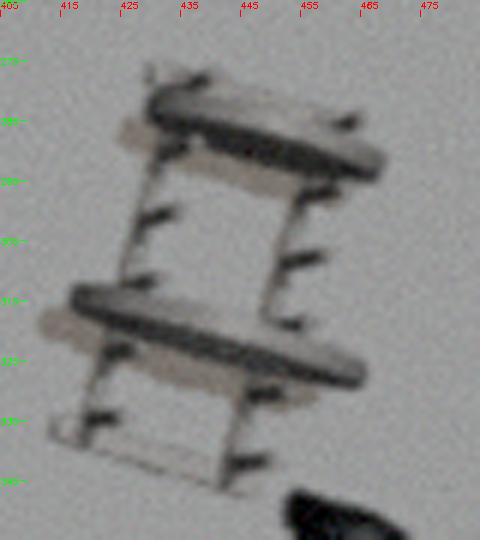

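View pics/w3.png

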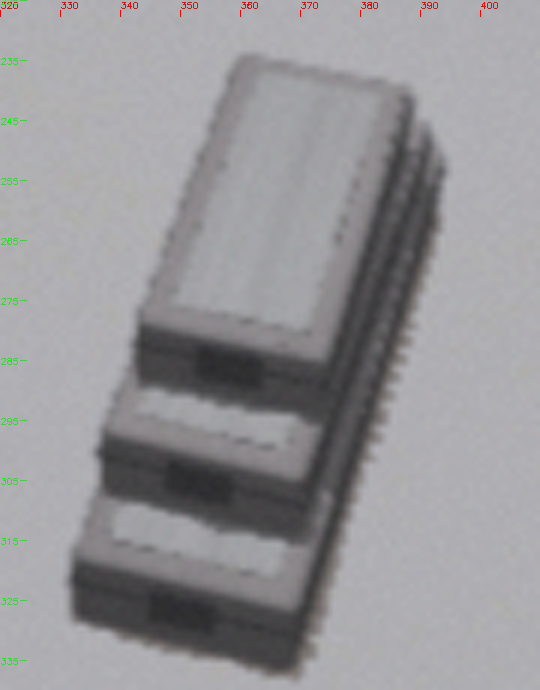

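View pics/w4.png

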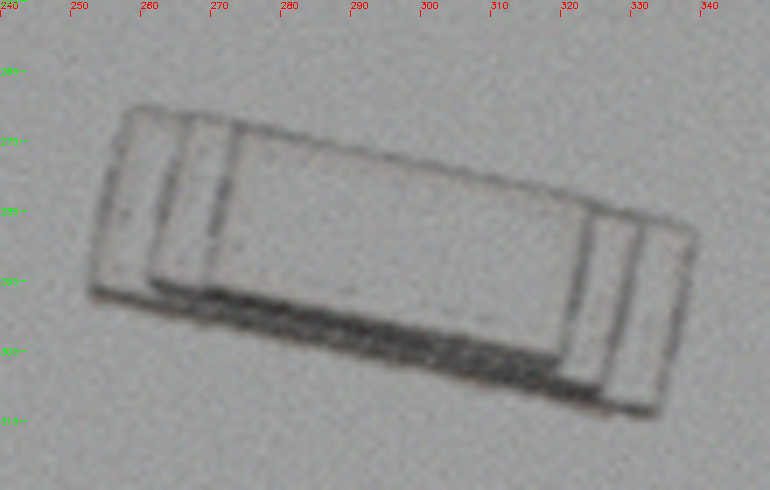

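View pics/w_side.png

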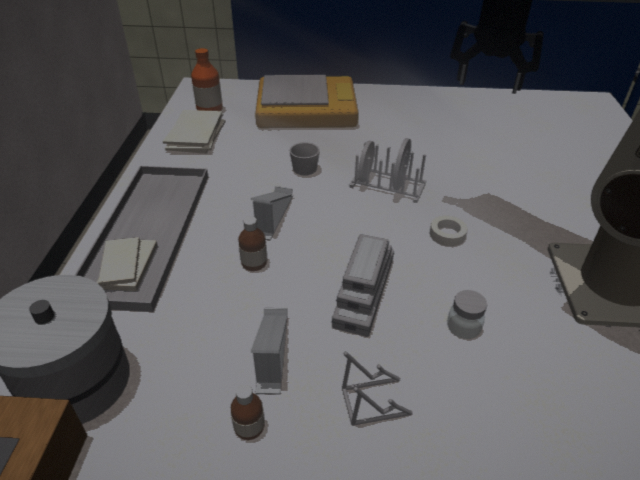

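```bash
python3 - <<'E'
from t import *
def c(o,f,p): return (o[0]+(p[0]+.5)/f-.5, o[1]+(p[1]+.5)/f-.5)
def rpt(nm,P):
    P=np.array(P)[:,:2];dd=P[0]+P[3]-P[1]-P[2];m=P.mean(0)-cb
    print(nm,"off along/across",m@ub,m@np.array([-ub[1],ub[0]]),"yaw",np.degrees(np.arctan2(dd[1],dd[0])))
rpt("top small",[onz("top",*c((240,255),7,p),.078) for p in [(238,125),(593,203),(563,360),(208,290)]])
rpt("side small",[onz("side",*c((320,225),6,p),.078) for p in [(140,323),(240,55),(413,90),(327,360)]])
rpt("top med",[onz("top",*c((240,255),7,p),.054) for p in [(188,115),(642,217),(605,388),(153,280)]])
rpt("side big",[onz("side",*c((320,225),6,p),.028) for p in [(73,557),(252,105),(442,148),(300,613)]])
# lid ends in top view (height of centre .061) and rim top in side
a=onz("top",*c((405,265),6,(75,293)),.061);b=onz("top",*c((405,265),6,(362,378)),.061)
m=(a+b)[:2]/2-cr;print("lid mid in rack x,y",m@ur,m@np.array([-ur[1],ur[0]]),"len",np.linalg.norm((a-b)[:2]))
a=onz("side",*c((340,120),7,(473,128)),.116)[:2]-cr;print("lid top rack x,y if z=.116",a@ur,a@np.array([-ur[1],ur[0]]))
E
```

```text
top small off along/across -0.003272987669303622 -0.0009518400625457889 yaw 76.9037371572261
side small off along/across -0.0028520993335059922 -0.0015735365743033936 yaw 77.10179512950909
top med off along/across -0.001574563041434675 -0.0009605017647649894 yaw 75.6378170275761
side big off along/across -0.00026234995802725143 -0.0005285560927761092 yaw 76.4454214050733
lid mid in rack x,y -0.025730946198195572 -0.001795523485458178 len 0.10891865888691431
lid top rack x,y if z=.116 -0.02710791876499046 -0.016926647262173966
```

```bash
python3 - <<'E'
from workcell import bot
print(bot.job_done()); 
E
```

```text
the job is handed in; nothing more can be done
None
```

I piled the medium case and then the small one on the big case, and stood the large lid upright in the empty rack slot at x = −26 mm. The job was handed in at about 20 s of the 69 s, with the open gripper well clear of everything.

**Last checks, from both cameras:**
- **Big case:** it has not moved measurably.
- **Medium case:** it sits about 1.5 mm off the big case's centre and 0.6–0.8° off in yaw.
- **Small case:** it is about 3 mm off the big case's centre along the length and 1–1.5 mm across, with about 0.5° of yaw. Against the medium case it is about 1.5 mm off along the length and 1.3° in yaw. I judged this good enough and did not regrasp it.
- **Lid:** it is 0.3 mm from its slot's centre along the row and about 2 mm sideways. It touched down about 1.5 mm higher than predicted, within measurement error. I did not separately confirm that it rests on both rails.
- **Other lid, bottles and cup:** they look untouched in the pictures.

**What went wrong along the way:**
- My first grip on the medium case was too shallow and dragged it about 7 mm on its stand. I reopened, measured again and regripped it.
- A turn with the wrong sign brought joint 4 to 2.150 rad, the edge of its range (it read 2.1501), with about 21 N on the wrist. I reversed it at once. That reading could count as passing the joint range.

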